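# Push a batch of sample pots home into the loading bay

## Robot

A 7-joint arm with a two-finger parallel gripper is mounted at the origin on the work surface. World frame = base frame: x ahead of the robot, y to its left, z up, the work surface at z = 0. Lengths are in m, angles in rad, forces in N, time in s.
With the tool pointing down it reaches from about 0.425 to 0.925 m from the base axis. Payload 6.8 kg.
Tool frame: the origin (TCP) lies between the finger pads; the fingertips stand 11 mm ahead of it and the grasp point (between the pads) lies 8 mm behind it; z points along the fingers, y is the line along which they close (so a half turn about z gives the same grasp; the last joint's range is limited). The gripper opens to 85 mm and grips with 20 to 120 N. Pads are 22 mm wide; open, the fingers measure 114 mm over their backs; the gripper's body (76 mm by 85 mm) begins 54 mm behind the grasp point. The pads swing forward as they close: fully open they stand 13 mm farther back than shut.
Start: joints at [1.015, 0.477, 0.022, 1.555, -0.011, 1.109, -0.083], TCP at [0.292, -0.608, 0.242] pointing down, gripper open.
Joint ranges: [-2.96, 2.96], [-0.34, 2.1], [-1.41, 1.46], [0.24, 2.44], [-1.37, 4.51], [0.17, 1.92], [-2.96, 2.96]. Speed limits (rad/s): [2.39, 2.39, 3.14, 3.14, 3.14, 3.14, 3.14].

## Interface

Orientations are given as a rotation vector (axis times angle).
In Python, from bench import r gives the robot as it stands.
- The arm moves only by the tool send_rows, never from a script. Its argument "deltas" is a list of rows, each an object of numbers: "dx", "dy", "dz": the shift along the world's x, y, z in mm; "rx", "ry", "rz": the turn, a rotation vector about the world's x, y, z in degrees. A call has 1 to 5 rows; each row is the pose to reach, as a shift and turn from the pose commanded when the call began; what a row does not reach only later rows make up. A row lasts 1/12 s, in which the tool goes at most 41.7 mm and 7.16 degrees, less where a joint would pass 70% of its speed; a pose out of reach is approached as far as the arm can. A call with a gripper value outside its range is refused whole. "jaw" is the finger opening in mm, from 0 to 85.4, set as the call begins (left out, the last holds). The fingers move at their own pace and stop on an object; "newtons" is the grip in N (left out, the last holds). Time passes only in rows, so rows that repeat a pose let the fingers close. It gives the time, the measured TCP pose, the force, the opening and the grip force at its end, in the units of the state.
- r.get_obs(): the state, without advancing time (a new reading comes with each control period).
- r.grab_frame(name): name is "scene" or "top" or "wrist"; returns a dict with "frame" (420x560x3 uint8, blue, green, red), "z_map" (420x560 float32, m along the optical axis (not along the pixel's ray), 0 where there is no reading), "vertical_fov" (degrees; the focal length in pixels is half the picture's height over the tangent of half this angle, whatever the lens; pixels are square), "cx", "cy" (the principal point, pixels), "xyz" and "orientation" of the camera in the world. Camera axes: x right, y down, z forward; pixel columns grow to the right and rows downward; lengths in m; the calibration is good to about 2 mm. A picture is of the moment at which its call begins.
- r.hand_in(): hands the job in; it is judged then, once.
The state is a dict: "clock": time; "joints": joint angles; "qvel": joint speeds; "tau": joint torques, N m; "tcp_pos": TCP position; "orientation": TCP orientation; "contact_force": force on the tool from outside, world axes, zero at the start; "moment": the same for the moment, N m; "grip_width": finger opening in m; "gripper_force": force on a finger pad.
Only numpy, scipy, OpenCV 4.12 (cv2) and the standard library are available. Lean on these libraries where they do the work, as an engineer would, in place of code of your own. Each camera call takes 0.05 s, during which the arm holds its last target. There are 200 camera calls.

## Task

Pick up the blue-handled straightedge pusher from its black mat and with its blade push the five white-capped pots together, as one upright group, into the blue loading bay and press them against the yellow sprung backstop with about 15 newtons for a second, never above 20, because the pots are glass. Then draw the pusher out, stand it back upright on its mat and let go, with all five pots left standing wholly inside the bay. Do not touch the pots or the bay with the gripper, and leave the red-capped pot, the beaker and the two bottles where they are.

Things in the scene. Friction and masses are not known exactly. Their poses are not given: they have to be found in the camera images.
- pusher: Straightedge pusher, 0.3 kg. Aluminium foot 40 (x) x 130 (y) x 6 mm; along its front a blade 130 long (y), 6 thick, 28 mm high, front face 20 mm ahead (+x) of the origin. Blue handle plate 14 thick (x), 50 wide (y), rises above the origin to 90 mm: grip across its thickness, about 75 mm up. Origin: centre of the underside, z up. It starts standing on the mat, front roughly towards the bay.
- mat: Fixed black rubber mat, 90 (x) x 180 (y) x 4 mm, the pusher's place; origin at the centre of its underside on the bench, z up. The pusher stands on it with its long side along the mat's long side.
- bay: Fixed blue frame, open in front, no floor (pots slide on the bench): two side walls 34 mm high, 150 mm apart inside (y = -75 to 75 mm), lips flaring gently outward and reaching 36 mm out of the mouth, rear wall inner face at x = 130 mm. Origin: on the bench, middle of the mouth; +x points straight into the bay, z up.
- backstop: Yellow plate across the back of the bay, 146 mm wide, 6 mm thick, 1.5 to 31.5 mm high, sliding on springs along the bay's +x. Origin: on the bench, middle of its front face, at bay x = 105 mm when free. Spring: 3 N to start moving, then 12 N per mm, travel 10 mm; it springs back when released.
- pot0: One of five amber glass pots, body 38 mm diameter (two are 30, two 34, one 38), 34 mm high, with a white cap 3 mm narrower, 44 mm high in all, 40 to 60 g (varies); origin: centre of its underside. They stand loosely in mixed order before the bay's mouth on a printed card (no thickness). They do not fit side by side in the bay: they pack staggered, so the blade's place when the group is tight varies by some mm.
- pot1: One of five amber glass pots, body 34 mm diameter (two are 30, two 34, one 38), 34 mm high, with a white cap 3 mm narrower, 44 mm high in all, 40 to 60 g (varies); origin: centre of its underside.
- pot2: One of five amber glass pots, body 34 mm diameter (two are 30, two 34, one 38), 34 mm high, with a white cap 3 mm narrower, 44 mm high in all, 40 to 60 g (varies); origin: centre of its underside.
- pot3: One of five amber glass pots, body 30 mm diameter (two are 30, two 34, one 38), 34 mm high, with a white cap 3 mm narrower, 44 mm high in all, 40 to 60 g (varies); origin: centre of its underside.
- pot4: One of five amber glass pots, body 30 mm diameter (two are 30, two 34, one 38), 34 mm high, with a white cap 3 mm narrower, 44 mm high in all, 40 to 60 g (varies); origin: centre of its underside.
- redpot: A 34 mm pot like the others but with a red cap, standing beside the group; must stay where it is. Origin at the centre of its underside.
- beaker: Glass beaker, 64 mm diameter, 85 mm high, standing beside the group; must stay where it is. Origin at the centre of its underside.
- bottle: White plastic bottle with blue cap, 72 mm diameter, 160 mm high, bystander on the left; origin at the centre of its underside.
- bottle2: Amber bottle with red cap, 60 mm diameter, 120 mm high, bystander on the left; origin at the centre of its underside.
Not all that is in view belongs to the job. There is more than one size of the mat; the one meant has the size given above.

How it is judged:
On the way, in this order (a step that is already met when the one before it is completed fails the run):
1. The five pots have all been pushed on by at least 15 mm and are together in front of the blade (within 130 mm of its face and no farther out than the bay is wide) (distance of each of pot0, pot1, pot2, pot3, pot4 from where it was at the start of the episode above 0.015 m and x of pot0 in the frame of pusher between 0.025 and 0.15 m and y of pot0 in the frame of pusher between -0.09 and 0.09 m and x of pot1 in the frame of pusher between 0.025 and 0.15 m and y of pot1 in the frame of pusher between -0.09 and 0.09 m and x of pot2 in the frame of pusher between 0.025 and 0.15 m and y of pot2 in the frame of pusher between -0.09 and 0.09 m and x of pot3 in the frame of pusher between 0.025 and 0.15 m and y of pot3 in the frame of pusher between -0.09 and 0.09 m and x of pot4 in the frame of pusher between 0.025 and 0.15 m and y of pot4 in the frame of pusher between -0.09 and 0.09 m), for 0.1 s.
2. With all five inside the bay and in front of the blade, the backstop is pressed with more than 9 N for 0.3 s (x of pot0 in the frame of bay between 0.018 and 0.115 m and y of pot0 in the frame of bay between -0.075 and 0.075 m and x of pot1 in the frame of bay between 0.016 and 0.115 m and y of pot1 in the frame of bay between -0.075 and 0.075 m and x of pot2 in the frame of bay between 0.016 and 0.115 m and y of pot2 in the frame of bay between -0.075 and 0.075 m and x of pot3 in the frame of bay between 0.014 and 0.115 m and y of pot3 in the frame of bay between -0.075 and 0.075 m and x of pot4 in the frame of bay between 0.014 and 0.115 m and y of pot4 in the frame of bay between -0.075 and 0.075 m and x of each of pot0, pot1, pot2, pot3, pot4 in the frame of pusher above 0.025 m and contact force between backstop and anything else above 9 N), for 0.3 s.
At the end, for the whole second after the job is handed in: All five white-capped pots stand upright, at rest and wholly inside the bay (rims at most 1 mm out of the mouth); the pusher stands upright, released and at rest on its mat, within 30 mm (mat x) and 35 mm (mat y) of its centre and turned at most 0.3 rad from it (x of pot0 in the frame of bay between 0.018 and 0.115 m and y of pot0 in the frame of bay between -0.075 and 0.075 m and x of pot1 in the frame of bay between 0.016 and 0.115 m and y of pot1 in the frame of bay between -0.075 and 0.075 m and x of pot2 in the frame of bay between 0.016 and 0.115 m and y of pot2 in the frame of bay between -0.075 and 0.075 m and x of pot3 in the frame of bay between 0.014 and 0.115 m and y of pot3 in the frame of bay between -0.075 and 0.075 m and x of pot4 in the frame of bay between 0.014 and 0.115 m and y of pot4 in the frame of bay between -0.075 and 0.075 m and angle between each of pot0, pot1, pot2, pot3, pot4's own z axis and vertical below 0.1 rad and linear speed of each of pot0, pot1, pot2, pot3, pot4, pusher below 0.01 m/s and x of pusher in the frame of mat between -0.03 and 0.03 m and y of pusher in the frame of mat between -0.035 and 0.035 m and angle between the x axis of pusher and the x axis of mat, either way round below 0.3 rad and angle between pusher's own z axis and vertical below 0.08 rad and height (world z) of pusher between 0.001 and 0.008 m); the robot touches nothing.
It fails at once if The backstop, or any pot against the pusher, is loaded with more than 20 N (backstop) or 25 N (one pot) (contact force between backstop and anything else above 20 N or contact force between any of pot0, pot1, pot2, pot3, pot4 and pusher above 25 N).
It fails at once if The gripper or arm touches a pot or the bay (contact force between any of the fingers, the arm and pot0 above 0.5 N or contact force between any of the fingers, the arm and pot1 above 0.5 N or contact force between any of the fingers, the arm and pot2 above 0.5 N or contact force between any of the fingers, the arm and pot3 above 0.5 N or contact force between any of the fingers, the arm and pot4 above 0.5 N or contact force between any of the fingers, the arm and redpot above 0.5 N or contact force between any of the fingers, the arm and bay above 0.5 N).
It fails at once if A pot tips by more than 0.5 rad (angle between any of pot0, pot1, pot2, pot3, pot4's own z axis and vertical above 0.5 rad).
It fails at once if The red-capped pot, the beaker or a bottle is moved by more than 15 mm (distance of any of redpot, beaker, bottle, bottle2 from where it was at the start of the episode above 0.015 m).
It also fails if it takes over 72 s, if anything falls off the work surface, if the arm or the gripper's body presses on something with over 40 N, if the wrist force passes 120 N, or if a joint passes its speed limit or range.

## Working session

There is one attempt and no reset: what is moved stays moved. The work goes in short steps, Python scripts to look and compute and a tool call to move; the robot and the scene stay as the last step left them, time stands still between calls to the robot, and variables do not carry over. Pictures are saved under pics/ and viewed, at most 10 in all, crops included, and the job is handed in when it is done.

Besides the shell and the picture viewer there is one more tool, called as a command line: name --argument value ..., lists and objects as JSON in quotes. send_rows: Moves the arm, as the interface text tells. Its arguments: {"type":"object","properties":{"deltas":{"type":"array","items":{"type":"object","properties":{"dx":{"type":"number"},"dy":{"type":"number"},"dz":{"type":"number"},"rx":{"type":"number"},"ry":{"type":"number"},"rz":{"type":"number"}}}},"jaw":{"type":"number"},"newtons":{"type":"number"}},"required":["deltas"]}

```bash
mkdir -p pics; ls; cat > h.py <<'E'
import numpy as np, cv2
from scipy.spatial.transform import Rotation as R
from bench import r
def rot(o):
    o=np.array(o,float)
    return o if o.shape==(3,3) else (R.from_rotvec(o).as_matrix() if o.size==3 else R.from_quat(o).as_matrix())
def world(f):
    z=f["z_map"]; h,w=z.shape; F=h/2/np.tan(np.radians(f["vertical_fov"])/2)
    v,u=np.mgrid[:h,:w]
    p=np.stack([(u-f["cx"])/F*z,(v-f["cy"])/F*z,z],-1)
    P=p@rot(f["orientation"]).T+np.array(f["xyz"]); P[z==0]=np.nan
    return P
E
python3 - <<'E'
from h import *
import pickle
print(r.get_obs())
fs={}
for n in("scene","top"):
    f=r.grab_frame(n);fs[n]=f
    cv2.imwrite(f"pics/{n}0.png",f["frame"]);print(n,f["xyz"],f["orientation"],f["vertical_fov"],f["cx"],f["cy"],(f["z_map"]>0).mean())
pickle.dump(fs,open("f0.pkl","wb"))
E
```

```text
pics
{'clock': 0.0, 'joints': array([ 1.01487629,  0.47781015,  0.02231624,  1.55643312, -0.01151032,
        1.1093233 , -0.08308765]), 'qvel': array([-9.19593267e-04, -4.98238075e-05, -4.71605221e-04, -5.78335986e-04,
       -1.42628245e-03, -3.58133435e-04, -3.67785953e-04]), 'tau': array([-3.46120951e-04, -5.96443212e+01,  1.60778124e+00, -2.81199718e+01,
        1.24311840e-02,  9.30139533e-03, -2.70689412e-06]), 'tcp_pos': array([ 0.29203214, -0.60792302,  0.24132626]), 'orientation': array([-3.06142429e+00, -6.97254955e-01,  8.22459609e-04]), 'contact_force': array([-0.29696169, -0.31319368, -0.04245966]), 'moment': array([-0.05841352,  0.0152312 ,  0.013467  ]), 'gripper_force': 0.0, 'grip_width': 0.08556170759669246}
scene [1.22239758 0.13162633 0.77264621] [-1.4440858  -2.09494579  0.85867856] 55.11454573791056 288.638517851352 203.60047680222058 0.996296768707483
top [ 0.43089416 -0.1139441   1.61737259] [-2.21491434  2.18439101 -0.03188255] 47.90688295950822 277.0789884469693 209.07679043115812 0.9960459183673469
```

View pics/scene0.png

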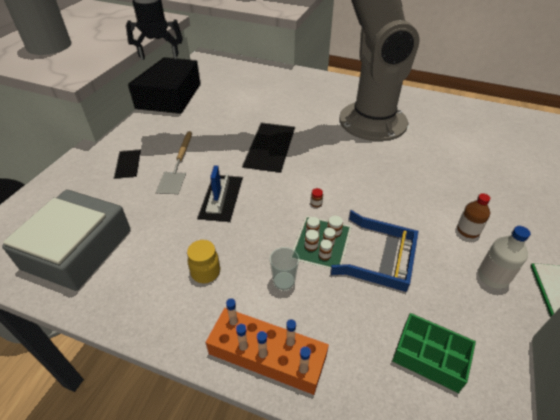

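View pics/top0.png

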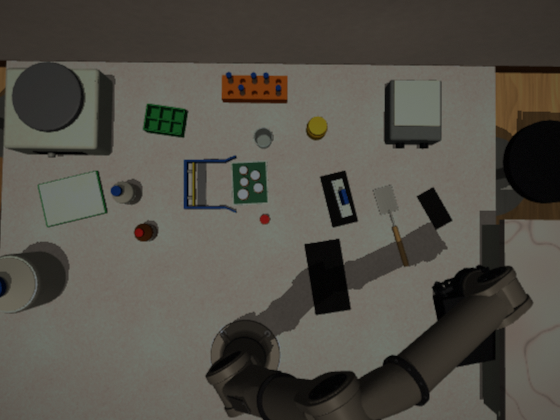

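The scene view shows the pusher upright on its mat (215,190), with the pots on a green card (322,238), the bay (378,250), the redpot (317,197) and the beaker (284,270). In the top view the pusher is at (340,197), the pots at (250,183), the bay opens to the right at (232,183), and pushing goes along about world +y.

```bash
python3 - <<'E'
from h import *
import pickle
fs=pickle.load(open("f0.pkl","rb"))
f=fs["top"];P=world(f);im=f["frame"].astype(int);hsv=cv2.cvtColor(f["frame"],cv2.COLOR_BGR2HSV)
def blobs(m,box,mn=5,P=P):
    x0,y0,x1,y1=box;mm=np.zeros(m.shape,np.uint8);mm[y0:y1,x0:x1]=m[y0:y1,x0:x1]
    n,l,s,c=cv2.connectedComponentsWithStats(mm)
    for i in range(1,n):
        if s[i,4]>=mn:
            q=P[l==i];print(c[i].round(1),s[i,4],"med",np.nanmedian(q,0).round(4),"min",np.nanmin(q,0).round(3),"max",np.nanmax(q,0).round(3))
z=P[...,2]
print("bench z",np.nanmedian(z[170:260,160:180]))
print("tall near pots");blobs((z>0.03)&(z<0.06),(235,150,280,230))
print("bay blue");blobs((hsv[...,0]>100)&(hsv[...,0]<130)&(hsv[...,1]>130),(180,150,240,220))
print("yellow");blobs((hsv[...,0]>18)&(hsv[...,0]<35)&(hsv[...,1]>90),(180,150,215,220))
print("beaker");blobs((z>0.05),(250,120,280,152))
print("pusher blue");blobs((hsv[...,0]>100)&(hsv[...,0]<130)&(hsv[...,1]>130),(320,165,362,230))
print("mat+pusher");
m=np.zeros(z.shape,np.uint8);s=(f["frame"].max(2)<45);m[165:232,315:362]=s[165:232,315:362]
m=cv2.morphologyEx(m,cv2.MORPH_OPEN,np.ones((2,2)));ys,xs=np.nonzero(m)
rc=cv2.minAreaRect(np.stack([xs,ys],1).astype(np.float32));print(rc,[P[int(b),int(a)].round(4) for a,b in cv2.boxPoints(rc)])
c=f["frame"][140:235,175:365];cv2.imwrite("pics/c1.png",cv2.resize(c,None,fx=4.2,fy=4.2,interpolation=cv2.INTER_CUBIC))
E
```

```text
bench z -0.0005279030825906528
tall near pots
[243.5 170.2] 57 med [0.6164 0.011  0.0425] min [0.604 0.    0.031] max [0.631 0.024 0.05 ]
[255.1 175.5] 77 med [ 0.5998 -0.0271  0.0422] min [ 0.584 -0.043  0.03 ] max [ 0.614 -0.013  0.052]
[244.2 181.9] 58 med [0.577  0.0092 0.0423] min [ 0.564 -0.003  0.03 ] max [0.591 0.024 0.051]
[258.4 187.7] 76 med [ 0.5575 -0.0379  0.0424] min [ 0.544 -0.054  0.03 ] max [ 0.575 -0.024  0.05 ]
[242.9 194.3] 97 med [0.5363 0.0121 0.0423] min [ 0.52  -0.004  0.031] max [0.554 0.03  0.05 ]
[264.7 219.4] 78 med [ 0.4538 -0.0624  0.0433] min [ 0.437 -0.076  0.03 ] max [ 0.468 -0.045  0.053]
bay blue
[197.8 182.5] 366 med [0.5757 0.2018 0.0323] min [ 0.48   0.038 -0.008] max [0.665 0.215 0.045]
yellow
[193.  183.7] 131 med [0.5718 0.1824 0.0279] min [ 0.498  0.177 -0.006] max [0.643 0.193 0.039]
beaker
[263.  135.5] 124 med [ 0.7357 -0.0528  0.0778] min [ 0.691 -0.083  0.05 ] max [ 0.752 -0.024  0.09 ]
pusher blue
[343.6 196.5] 105 med [ 0.5308 -0.3181  0.0878] min [ 0.508 -0.343  0.008] max [ 0.56  -0.308  0.101]
mat+pusher
((339.5294494628906, 199.61766052246094), (51.90262222290039, 25.46623992919922), 75.96376037597656) [array([ 0.6017, -0.2479, -0.0032]), array([ 0.6226, -0.3326,  0.0044]), array([ 0.4523, -0.3794, -0.0024]), array([ 0.4306, -0.2928,  0.0096])]
```

View pics/c1.png

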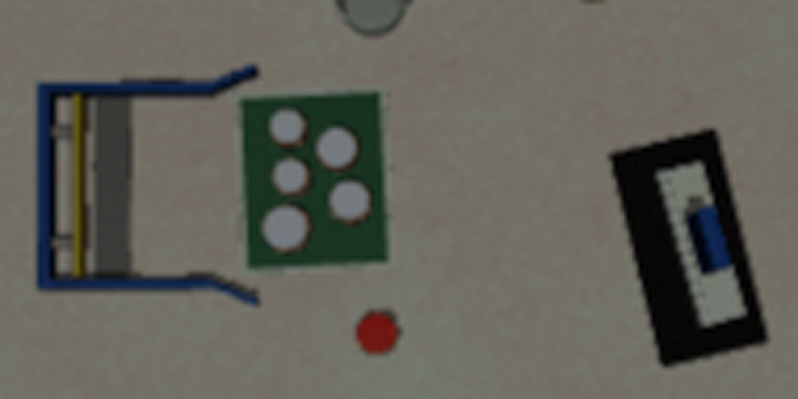

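The crop shows the bay open to the right, with the yellow backstop at crop (78,185). The white caps are at (287,127), (337,148), (290,176), (350,200) and (285,228), and the red cap is at (377,332). The pusher stands on its mat at (701,246) with its blade side to the left, so the front faces world +y.

send_rows --deltas '[{"dx":20,"dy":25},{"dx":46,"dy":57},{"dx":70,"dy":88,"rz":-3},{"dx":95,"dy":119,"rz":-6},{"dx":118,"dy":148,"rz":-9}]' --jaw 85

```text
$.deltas[0]: bad value
```

send_rows --deltas '[{"dx":24,"dy":30},{"dx":48,"dy":60},{"dx":72,"dy":90},{"dx":96,"dy":120,"dz":-5},{"dx":117,"dy":147,"dz":-10}]'

```text
$.deltas[0]: bad value
```

```bash
python3 - <<'E'
from h import *
import pickle
fs=pickle.load(open("f0.pkl","rb"))
for n in("top","scene"):
    f=fs[n];P=world(f);hsv=cv2.cvtColor(f["frame"],cv2.COLOR_BGR2HSV)
    blue=(hsv[...,0]>100)&(hsv[...,0]<130)&(hsv[...,1]>110)
    q=P[blue&(P[...,0]>.45)&(P[...,0]<.7)&(P[...,1]>.02)&(P[...,1]<.23)&(P[...,2]>.02)]
    print(n,len(q))
    for lo,hi in((.04,.06),(.06,.07),(.07,.08),(.08,.1),(.1,.14),(.14,.18),(.18,.2)):
        s=q[(q[:,1]>lo)&(q[:,1]<hi)];a=s[s[:,0]<.57];b=s[s[:,0]>.57]
        if len(a) and len(b):print(lo,hi,np.median(a[:,0]).round(4),np.median(b[:,0]).round(4))
    w=q[(q[:,1]>.19)&(q[:,0]>.52)&(q[:,0]<.62)];print("rear",np.polyfit(w[:,0],w[:,1],1),np.median(w[:,1]),"zmax",np.percentile(q[:,2],95))
    Y=(hsv[...,0]>18)&(hsv[...,0]<35)&(hsv[...,1]>90)&(P[...,0]>.48)&(P[...,0]<.66)&(P[...,1]>.15)&(P[...,1]<.22)&(P[...,2]>.02)
    print("yel",P[Y].mean(0).round(4),P[Y][:,0].min(),P[Y][:,0].max())
f=r.grab_frame("wrist");cv2.imwrite("pics/w1.png",f["frame"]);pickle.dump(f,open("w1.pkl","wb"));print(r.get_obs()["tcp_pos"],r.get_obs()["orientation"],f["xyz"],f["orientation"])
E
```

```text
top 374
0.04 0.06 0.4859 0.6618
0.06 0.07 0.4897 0.6541
0.07 0.08 0.4924 0.6505
0.08 0.1 0.4923 0.6476
0.1 0.14 0.4903 0.6495
0.14 0.18 0.4883 0.6467
0.18 0.2 0.4908 0.6464
rear [0.02195379 0.19508024] 0.2074316899585893 zmax 0.03927485391932706
yel [0.5705 0.181  0.0298] 0.4979794851992341 0.6434967964311069
scene 934
0.04 0.06 0.4903 0.669
0.06 0.07 0.4958 0.6629
0.07 0.08 0.4994 0.6587
0.08 0.1 0.4996 0.6577
0.1 0.14 0.499 0.6571
0.14 0.18 0.4988 0.6563
0.18 0.2 0.4973 0.656
rear [0.01736981 0.19889921] 0.20874307580527576 zmax 0.03607738656609534
yel [0.576  0.1828 0.0307] 0.49664157907801076 0.6458520755640959
[ 0.29203472 -0.60810513  0.24158473] [-3.06196642e+00 -6.97213513e-01  6.50039140e-04] [ 0.36788397 -0.57125024  0.37272709] [ 2.41190396 -1.51705976 -0.25511568]
```

View pics/w1.png

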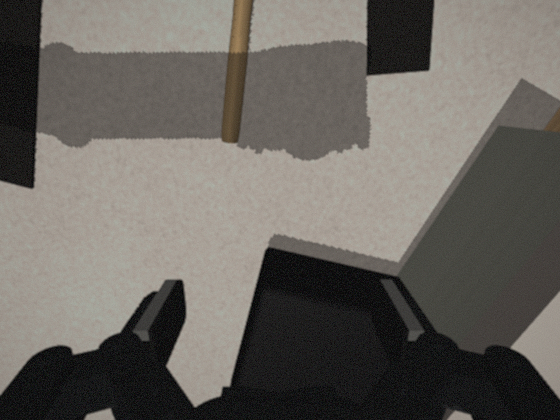

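The wrist view only shows the black bin and the trowel handle, so nothing useful yet. The moves were refused because each row needs all its keys, so I'll resend them complete.

send_rows --deltas '[{"dx":20,"dy":25,"dz":0,"rx":0,"ry":0,"rz":0},{"dx":46,"dy":57,"dz":0,"rx":0,"ry":0,"rz":0},{"dx":70,"dy":88,"dz":0,"rx":0,"ry":0,"rz":-3},{"dx":95,"dy":119,"dz":0,"rx":0,"ry":0,"rz":-6},{"dx":118,"dy":148,"dz":0,"rx":0,"ry":0,"rz":-9}]' --jaw 85 --newtons 100

```text
clock: 0.57
tcp_pos: [0.4114, -0.4583, 0.242]
orientation: [-3.108, -0.452, -0.0]
contact_force: [0.7, -0.4, -0.6]
grip_width: 0.0852
gripper_force: 0.0
```

send_rows --deltas '[{"dx":24,"dy":30,"dz":0,"rx":0,"ry":0,"rz":0},{"dx":48,"dy":60,"dz":0,"rx":0,"ry":0,"rz":0},{"dx":72,"dy":90,"dz":0,"rx":0,"ry":0,"rz":0},{"dx":96,"dy":120,"dz":0,"rx":0,"ry":0,"rz":0},{"dx":97,"dy":121,"dz":0,"rx":0,"ry":0,"rz":0}]'

```text
clock: 0.98
tcp_pos: [0.5133, -0.3304, 0.2421]
orientation: [-3.102, -0.473, -0.006]
contact_force: [1.0, 1.3, -0.1]
grip_width: 0.0851
gripper_force: 0.0
```

```bash
python3 - <<'E'
from h import *
import pickle
f=r.grab_frame("wrist");cv2.imwrite("pics/w2.png",f["frame"]);pickle.dump(f,open("w2.pkl","wb"));o=r.get_obs();print(o["clock"],o["tcp_pos"],o["orientation"],f["xyz"],f["orientation"])
E
```

```text
1.0333 [ 0.51092852 -0.33386379  0.24207192] [-3.10401699e+00 -4.68864419e-01 -2.61823845e-03] [ 0.59312029 -0.30550398  0.3738139 ] [ 2.3085885  -1.69691881 -0.28377835]
```

View pics/w2.png

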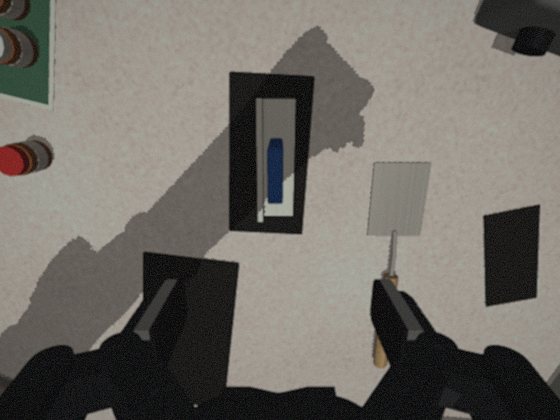

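The wrist view shows the pusher at about (275,160), with its blue handle top near (275,145) to (275,200), on the mat spanning (232,75) to (305,232). I'll measure both now.

```bash
cat >> h.py <<'E'
def pusher(f,lim=None):
    P=world(f);hsv=cv2.cvtColor(f["frame"],cv2.COLOR_BGR2HSV)
    b=(hsv[...,0]>100)&(hsv[...,0]<130)&(hsv[...,1]>110)&(P[...,1]<-.2)
    q=P[b];q=q[q[:,2]>.06];top=q[q[:,2]>np.percentile(q[:,2],95)-.006]
    rc=cv2.minAreaRect((top[:,:2]*1000).astype(np.float32))
    print("handle",len(q),"mid",q.mean(0).round(4),"topmed",np.median(top,0).round(4),"rect",np.round(rc[0],1),np.round(rc[1],1),round(rc[2],1),"zmax",np.percentile(q[:,2],98).round(4))
E
python3 - <<'E'
from h import *
import pickle
f=pickle.load(open("w2.pkl","rb"));pusher(f);pusher(pickle.load(open("f0.pkl","rb"))["top"]);pusher(pickle.load(open("f0.pkl","rb"))["scene"])
P=world(f);g=f["frame"].max(2)
m=np.zeros(g.shape,np.uint8);m[60:245,222:320]=(g<50)[60:245,222:320]|(np.arange(560)>500)[None]
# mat corners by contour on bench
sub=((g<40)*255).astype(np.uint8);sub[:, :222]=0;sub[:,320:]=0;sub[:60]=0;sub[240:]=0
sub=cv2.morphologyEx(sub,cv2.MORPH_CLOSE,np.ones((25,25)))
c=max(cv2.findContours(sub,0,2)[0],key=cv2.contourArea)
pts=c[:,0];W=P[pts[:,1],pts[:,0]];W=W[np.isfinite(W[:,0])&(abs(W[:,2])<.012)]
rc=cv2.minAreaRect((W[:,:2]*1000).astype(np.float32));print("mat",rc)
# foot and blade: bright pixels inside mat
h=(g>60)&(sub>0);n,l,s,cc=cv2.connectedComponentsWithStats(h.astype(np.uint8))
q=P[(sub>0)&(P[...,2]>.022)&(P[...,2]<.05)&(g>60)];print("blade",len(q));rc=cv2.minAreaRect((q[:,:2]*1000).astype(np.float32));print(rc,np.median(q,0))
q=P[(sub>0)&(P[...,2]>.006)&(P[...,2]<.014)&(g>60)];rc=cv2.minAreaRect((q[:,:2]*1000).astype(np.float32));print("foot",rc,np.median(q,0))
print("bench",np.nanmedian(P[300:340,250:340],(0,1)))
E
```

```text
handle 1766 mid [ 0.529  -0.3236  0.2065] topmed [ 0.5237 -0.3288  0.312 ] rect [ 525.3 -326.3] [ 10.3 142.1] 17.4 zmax 0.3163
handle 126 mid [ 0.4278 -0.4149  0.172 ] topmed [ 0.2992 -0.5727  0.3942] rect [ 230.1 -416.2] [ 39.6 440. ] 25.0 zmax 0.6578
handle 141 mid [ 0.5119 -0.3399  0.0817] topmed [ 0.5401 -0.3155  0.0939] rect [ 538.  -316.7] [47.1 11.7] 17.0 zmax 0.0956Traceback (most recent call last):
  File "<stdin>", line 5, in <module>
ValueError: operands could not be broadcast together with shapes (185,98) (1,560)
```

```bash
sed -i 's/q=q\[q\[:,2\]>.06\]/q=q[(q[:,2]>.06)\&(q[:,2]<.12)\&(q[:,0]>.4)\&(abs(q[:,1]+.32)<.1)]/' h.py
cat > m.py <<'E'
from h import *
import pickle
f=pickle.load(open("w2.pkl","rb"));f0=pickle.load(open("f0.pkl","rb"))
for k in (f,f0["top"],f0["scene"]):pusher(k)
P=world(f);g=f["frame"].max(2)
sub=((g<40)*255).astype(np.uint8);sub[:, :222]=0;sub[:,320:]=0;sub[:60]=0;sub[240:]=0
sub=cv2.morphologyEx(sub,cv2.MORPH_OPEN,np.ones((3,3)))
c=max(cv2.findContours(sub,0,2)[0],key=cv2.contourArea);c=cv2.convexHull(c)
pts=c[:,0];W=P[pts[:,1],pts[:,0]];W=W[np.isfinite(W[:,0])&(abs(W[:,2])<.015)]
print("mat",len(pts),len(W),cv2.minAreaRect((W[:,:2]*1000).astype(np.float32)))
mk=np.zeros(g.shape,np.uint8);cv2.fillConvexPoly(mk,c,1)
for nm,lo,hi in(("blade",.024,.045),("foot",.006,.016)):
    q=P[(mk>0)&(P[...,2]>lo)&(P[...,2]<hi)&(g>60)];print(nm,len(q),cv2.minAreaRect((q[:,:2]*1000).astype(np.float32)),np.median(q,0))
print("bench",np.nanmedian(P[300:340,250:340],(0,1)))
E
python3 m.py
```

```text
handle 794 mid [ 0.5371 -0.3191  0.0926] topmed [ 0.5361 -0.3195  0.0937] rect [ 535.1 -319.9] [47.3 11.9] 16.6 zmax 0.0952
handle 80 mid [ 0.5303 -0.3192  0.0883] topmed [ 0.5245 -0.3213  0.0945] rect [ 529.7 -320.6] [44.5 12.8] 13.8 zmax 0.0997
handle 130 mid [ 0.5439 -0.3136  0.0828] topmed [ 0.5401 -0.3155  0.0939] rect [ 538.  -316.7] [47.1 11.7] 17.0 zmax 0.0956
mat 13 13 ((532.4014282226562, -312.1966552734375), (175.91864013671875, 87.08602905273438), 14.638335227966309)
blade 743 ((531.4727172851562, -314.22589111328125), (129.56370544433594, 26.193687438964844), 16.968833923339844) [ 0.53322236 -0.30308004  0.03158627]
foot 2589 ((534.8553466796875, -323.5721740722656), (129.2749481201172, 34.0149040222168), 17.042743682861328) [ 0.55722615 -0.32083077  0.00979396]
bench [ 0.33404044 -0.40889482 -0.00043173]
```

send_rows --deltas '[{"dx":15,"dy":10,"dz":0,"rx":0,"ry":0,"rz":0},{"dx":28,"dy":19,"dz":-20,"rx":0,"ry":0,"rz":0},{"dx":28,"dy":19,"dz":-55,"rx":0,"ry":0,"rz":0},{"dx":28,"dy":19,"dz":-80,"rx":0,"ry":0,"rz":0},{"dx":28,"dy":19,"dz":-80,"rx":0,"ry":0,"rz":0}]'

```text
clock: 1.45
tcp_pos: [0.5314, -0.3194, 0.1567]
orientation: [-3.103, -0.454, 0.013]
contact_force: [-1.8, 0.3, -0.9]
grip_width: 0.0853
gripper_force: 0.0
```

```bash
python3 - <<'E'
from h import *
import pickle
f=r.grab_frame("wrist");pickle.dump(f,open("w3.pkl","wb"));o=r.get_obs();print(o["clock"],o["tcp_pos"],o["orientation"],o["contact_force"])
pusher(f)
E
```

```text
1.5 [ 0.53271724 -0.3203772   0.15957846] [-3.10547566 -0.4530519   0.00881377] [0.08630182 0.06701341 0.07456974]
handle 1595 mid [ 0.5384 -0.3187  0.0911] topmed [ 0.536  -0.3195  0.0936] rect [ 534.  -320.6] [50.3 13.4] 17.1 zmax 0.0948
```

send_rows --deltas '[{"dx":0,"dy":0,"dz":-30,"rx":0,"ry":0,"rz":0},{"dx":0,"dy":0,"dz":-60,"rx":0,"ry":0,"rz":0},{"dx":0,"dy":0,"dz":-85,"rx":0,"ry":0,"rz":0},{"dx":0,"dy":0,"dz":-90,"rx":0,"ry":0,"rz":0},{"dx":0,"dy":0,"dz":-90,"rx":0,"ry":0,"rz":0}]'

```text
clock: 1.92
tcp_pos: [0.5347, -0.321, 0.0723]
orientation: [-3.108, -0.454, 0.002]
contact_force: [0.3, 0.5, 0.7]
grip_width: 0.0853
gripper_force: 0.0
```

send_rows --deltas '[{"dx":0,"dy":0,"dz":0,"rx":0,"ry":0,"rz":0},{"dx":0,"dy":0,"dz":0,"rx":0,"ry":0,"rz":0},{"dx":0,"dy":0,"dz":0,"rx":0,"ry":0,"rz":0},{"dx":0,"dy":0,"dz":0,"rx":0,"ry":0,"rz":0},{"dx":0,"dy":0,"dz":0,"rx":0,"ry":0,"rz":0}]' --jaw 5 --newtons 100

```text
clock: 2.33
tcp_pos: [0.5358, -0.3207, 0.0734]
orientation: [3.108, 0.455, 0.002]
contact_force: [-0.3, -0.5, 0.5]
grip_width: 0.0246
gripper_force: 0.0
```

send_rows --deltas '[{"dx":0,"dy":0,"dz":0,"rx":0,"ry":0,"rz":0},{"dx":0,"dy":0,"dz":0,"rx":0,"ry":0,"rz":0},{"dx":0,"dy":0,"dz":0,"rx":0,"ry":0,"rz":0},{"dx":0,"dy":0,"dz":0,"rx":0,"ry":0,"rz":0},{"dx":0,"dy":0,"dz":0,"rx":0,"ry":0,"rz":0}]'

```text
clock: 2.75
tcp_pos: [0.5356, -0.3204, 0.0731]
orientation: [3.108, 0.455, 0.001]
contact_force: [-0.9, 1.9, 7.0]
grip_width: 0.0128
gripper_force: 98.0
```

send_rows --deltas '[{"dx":0,"dy":0,"dz":8,"rx":0,"ry":0,"rz":0},{"dx":0,"dy":0,"dz":25,"rx":0,"ry":0,"rz":0},{"dx":0,"dy":0,"dz":45,"rx":0,"ry":0,"rz":0},{"dx":0,"dy":0,"dz":60,"rx":0,"ry":0,"rz":0},{"dx":0,"dy":0,"dz":60,"rx":0,"ry":0,"rz":0}]'

```text
clock: 3.17
tcp_pos: [0.5368, -0.3214, 0.1354]
orientation: [3.106, 0.454, 0.006]
contact_force: [1.9, -0.4, -4.3]
grip_width: 0.013
gripper_force: 97.8
```

send_rows --deltas '[{"dx":4,"dy":20,"dz":0,"rx":0,"ry":0,"rz":-2},{"dx":10,"dy":50,"dz":0,"rx":0,"ry":0,"rz":-5},{"dx":18,"dy":85,"dz":0,"rx":0,"ry":0,"rz":-9},{"dx":27,"dy":120,"dz":0,"rx":0,"ry":0,"rz":-12},{"dx":33,"dy":150,"dz":0,"rx":0,"ry":0,"rz":-15}]'

```text
clock: 3.58
tcp_pos: [0.5681, -0.1676, 0.1311]
orientation: [-3.14, -0.043, 0.002]
contact_force: [1.2, 0.3, -3.5]
grip_width: 0.0126
gripper_force: 97.8
```

send_rows --deltas '[{"dx":4,"dy":20,"dz":0,"rx":0,"ry":0,"rz":0},{"dx":6,"dy":30,"dz":0,"rx":0,"ry":0,"rz":0},{"dx":6,"dy":30,"dz":0,"rx":0,"ry":0,"rz":0},{"dx":6,"dy":30,"dz":0,"rx":0,"ry":0,"rz":0},{"dx":6,"dy":30,"dz":0,"rx":0,"ry":0,"rz":0}]'

```text
clock: 4.0
tcp_pos: [0.5735, -0.1431, 0.1319]
orientation: [3.14, 0.041, -0.002]
contact_force: [-0.6, -0.0, -3.2]
grip_width: 0.0126
gripper_force: 98.0
```

```bash
python3 - <<'E'
from h import *
import pickle
f=r.grab_frame("wrist");cv2.imwrite("pics/w4.png",f["frame"]);pickle.dump(f,open("w4.pkl","wb"));o=r.get_obs();print(o["clock"],o["tcp_pos"],o["orientation"],o["contact_force"],o["gripper_force"])
E
```

```text
4.05 [ 0.57348374 -0.14326688  0.13203754] [ 3.14004792e+00  4.01085393e-02 -1.20464010e-03] [ 0.25861769 -0.24134075 -3.61245617] 97.95277118682861
```

View pics/w4.png

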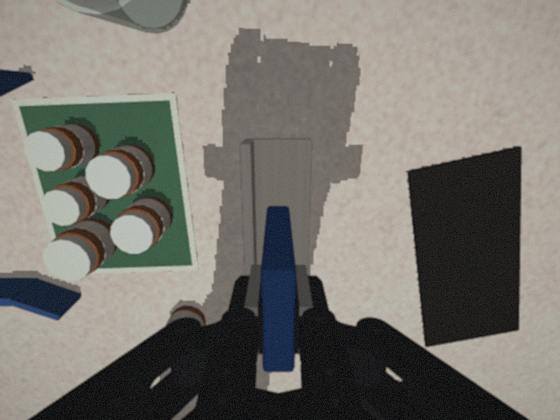

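The pots are at the left, with caps at (50,150), (115,173), (65,204), (138,230) and (72,256). The bay's two lip tips show at (15,80) and (50,295), and the pusher hangs held at (275,250).

```bash
python3 - <<'E'
from h import *
import pickle
f=pickle.load(open("w4.pkl","rb"));P=world(f);hsv=cv2.cvtColor(f["frame"],cv2.COLOR_BGR2HSV);g=f["frame"]
z=P[...,2]
wm=((z>.038)&(z<.05)&(hsv[...,1]<40)&(g.min(2)>120)).astype(np.uint8);wm[:,210:]=0;wm[:110]=0
n,l,s,c=cv2.connectedComponentsWithStats(wm)
for i in range(1,n):
    if s[i,4]>100:
        q=P[l==i];rc=cv2.minEnclosingCircle((q[:,:2]*1000).astype(np.float32));print("cap",c[i].round(),np.round(rc[0],1),round(2*rc[1],1),np.median(q[:,2]).round(4))
b=(hsv[...,0]>100)&(hsv[...,0]<130)&(hsv[...,1]>110)&(z>.02)&(z<.045)
for nm,rows in(("upper",slice(50,120)),("lower",slice(260,330))):
    m=np.zeros_like(b);m[rows,:100]=b[rows,:100];q=P[m];
    print(nm,len(q),q.min(0).round(4),q.max(0).round(4))
    t=q[q[:,1]<q[:,1].min()+.004];print(" tip",np.median(t,0).round(4))
    for y in np.arange(.03,.12,.01):
        t=q[abs(q[:,1]-y)<.004]
        if len(t)>5:print("  y",y.round(3),t[:,0].min().round(4),t[:,0].max().round(4),t[:,2].max().round(3))
# pusher foot / blade in region
m=np.zeros_like(b);m[135:300,235:318]=True
q=P[m&(hsv[...,1]<60)&(z>.05)&(z<.12)]
for lo,hi in((.05,.06),(.06,.075),(.075,.085),(.085,.1)):
    t=q[(q[:,2]>lo)&(q[:,2]<hi)]
    if len(t)>20:print("pus",lo,len(t),cv2.minAreaRect((t[:,:2]*1000).astype(np.float32)),np.median(t,0).round(4),t.min(0).round(4),t.max(0).round(4))
E
```

```text
cap [ 44. 151.] [621.5  13.7] 27.4 0.0436
cap [108. 177.] [604.8 -26.4] 31.5 0.0436
cap [ 60. 208.] [581.9  10.6] 27.4 0.0436
cap [131. 234.] [563.1 -37.4] 31.5 0.0436
cap [ 66. 260.] [540.8  13.5] 35.5 0.0435
upper 126 [0.6629 0.0394 0.0201] [0.6716 0.0504 0.0322]
 tip [0.6687 0.041  0.0256]
  y 0.04 0.6653 0.6716 0.032
  y 0.05 0.6629 0.6649 0.025
lower 992 [0.4819 0.0356 0.02  ] [0.501  0.0909 0.035 ]
 tip [0.4849 0.0381 0.0285]
  y 0.04 0.4819 0.4883 0.035
  y 0.05 0.4847 0.4925 0.035
  y 0.06 0.4885 0.4964 0.035
  y 0.07 0.4912 0.5005 0.034
  y 0.08 0.4942 0.501 0.035
  y 0.09 0.4994 0.5002 0.027
pus 0.06 5343 ((592.7982788085938, -143.92047119140625), (88.99597930908203, 39.1422119140625), 3.755242347717285) [ 0.6093 -0.1466  0.0685] [ 0.5495 -0.1636  0.0655] [ 0.637  -0.1215  0.075 ]
pus 0.075 184 ((598.808837890625, -137.143310546875), (76.8897705078125, 22.865764617919922), 5.330203533172607) [ 0.6062 -0.128   0.0801] [ 0.5595 -0.1489  0.0751] [ 0.6362 -0.1222  0.085 ]
pus 0.085 1463 ((597.5775756835938, -135.73399353027344), (77.88499450683594, 26.99881935119629), 1.7310932874679565) [ 0.603  -0.1254  0.0904] [ 0.5582 -0.1493  0.085 ] [ 0.6362 -0.1213  0.0997]
```

send_rows --deltas '[{"dx":1,"dy":0,"dz":-20,"rx":0,"ry":0,"rz":-0.2},{"dx":3,"dy":0,"dz":-42,"rx":0,"ry":0,"rz":-0.5},{"dx":5,"dy":0,"dz":-56,"rx":0,"ry":0,"rz":-0.5},{"dx":5,"dy":0,"dz":-61,"rx":0,"ry":0,"rz":-0.5},{"dx":5,"dy":0,"dz":-61,"rx":0,"ry":0,"rz":-0.5}]'

```text
clock: 4.47
tcp_pos: [0.5783, -0.1416, 0.0704]
orientation: [3.141, 0.029, -0.004]
contact_force: [0.5, -0.2, -3.8]
grip_width: 0.0124
gripper_force: 97.9
```

send_rows --deltas '[{"dx":0,"dy":8,"dz":0,"rx":0,"ry":0,"rz":0},{"dx":0,"dy":20,"dz":0,"rx":0,"ry":0,"rz":0},{"dx":0,"dy":32,"dz":0,"rx":0,"ry":0,"rz":0},{"dx":0,"dy":44,"dz":0,"rx":0,"ry":0,"rz":0},{"dx":0,"dy":50,"dz":0,"rx":0,"ry":0,"rz":0}]'

```text
clock: 4.88
tcp_pos: [0.5796, -0.0867, 0.0717]
orientation: [-3.14, -0.037, -0.001]
contact_force: [-0.7, 0.4, -3.0]
grip_width: 0.0126
gripper_force: 97.8
```

send_rows --deltas '[{"dx":0,"dy":2,"dz":0,"rx":0,"ry":0,"rz":0},{"dx":0,"dy":4,"dz":0,"rx":0,"ry":0,"rz":0},{"dx":0,"dy":6,"dz":0,"rx":0,"ry":0,"rz":0},{"dx":0,"dy":8,"dz":0,"rx":0,"ry":0,"rz":0},{"dx":0,"dy":10,"dz":0,"rx":0,"ry":0,"rz":0}]'

```text
clock: 5.3
tcp_pos: [0.5792, -0.081, 0.0713]
orientation: [3.141, 0.03, 0.0]
contact_force: [0.9, -0.1, -4.3]
grip_width: 0.0122
gripper_force: 97.8
```

```bash
cat > look.py <<'E'
from h import *
import pickle,sys
f=r.grab_frame("wrist");pickle.dump(f,open(sys.argv[1]+".pkl","wb"));cv2.imwrite("pics/%s.png"%sys.argv[1],f["frame"]);o=r.get_obs();print(o["clock"],o["tcp_pos"].round(4),o["orientation"].round(3),o["contact_force"].round(1),o["moment"].round(2))
P=world(f);hsv=cv2.cvtColor(f["frame"],cv2.COLOR_BGR2HSV);g=f["frame"];z=P[...,2]
wm=((z>.038)&(z<.05)&(hsv[...,1]<40)&(g.min(2)>110)&(P[...,0]>.48)&(P[...,0]<.66)&(P[...,1]>o["tcp_pos"][1]+.028)).astype(np.uint8)
n,l,s,c=cv2.connectedComponentsWithStats(wm)
for i in range(1,n):
    if s[i,4]>60:
        q=P[l==i];rc=cv2.minEnclosingCircle((q[:,:2]*1000).astype(np.float32));print("cap",c[i].round(),np.round(rc[0],1),round(2*rc[1],1),s[i,4],np.median(q[:,2]).round(4))
q=P[(hsv[...,1]<60)&(z>.022)&(z<.04)&(abs(P[...,1]-o["tcp_pos"][1]-.016)<.012)&(P[...,0]>.5)&(P[...,0]<.66)]
if len(q)>20:print("blade",len(q),q.min(0).round(4),q.max(0).round(4),np.median(q,0).round(4))
E
python3 look.py w5
```

```text
5.35 [ 0.5792 -0.0803  0.0713] [-3.141 -0.031  0.   ] [ 0.5 -0.1 -2.8] [ 0.09 -0.02 -0.03]
cap [ 90. 185.] [622.   13.9] 27.3 2119 0.0436
cap [171. 215.] [605.2 -25.8] 30.8 2027 0.0437
cap [108. 256.] [582.4  11. ] 27.2 1700 0.0436
cap [197. 288.] [563.  -36.9] 31.4 1839 0.0436
cap [113. 321.] [540.6  13.6] 36.2 2325 0.0435
blade 1533 [ 0.5573 -0.0736  0.0221] [ 0.6421 -0.0524  0.0399] [ 0.6081 -0.0634  0.0298]
```

send_rows --deltas '[{"dx":0,"dy":2,"dz":0,"rx":0,"ry":0,"rz":0},{"dx":0,"dy":4,"dz":0,"rx":0,"ry":0,"rz":0},{"dx":0,"dy":6,"dz":0,"rx":0,"ry":0,"rz":0},{"dx":0,"dy":8,"dz":0,"rx":0,"ry":0,"rz":0},{"dx":0,"dy":10,"dz":0,"rx":0,"ry":0,"rz":0}]'

```text
clock: 5.77
tcp_pos: [0.5793, -0.0703, 0.0713]
orientation: [3.141, 0.032, 0.0]
contact_force: [0.6, -0.7, -3.1]
grip_width: 0.0126
gripper_force: 97.9
```

send_rows --deltas '[{"dx":0,"dy":2,"dz":0,"rx":0,"ry":0,"rz":0},{"dx":0,"dy":4,"dz":0,"rx":0,"ry":0,"rz":0},{"dx":0,"dy":6,"dz":0,"rx":0,"ry":0,"rz":0},{"dx":0,"dy":8,"dz":0,"rx":0,"ry":0,"rz":0},{"dx":0,"dy":10,"dz":0,"rx":0,"ry":0,"rz":0}]'

```text
clock: 6.18
tcp_pos: [0.5792, -0.0603, 0.0713]
orientation: [3.141, 0.032, -0.0]
contact_force: [-0.9, -0.1, -4.6]
grip_width: 0.0126
gripper_force: 97.9
```

send_rows --deltas '[{"dx":0,"dy":3,"dz":0,"rx":0,"ry":0,"rz":0},{"dx":0,"dy":6,"dz":0,"rx":0,"ry":0,"rz":0},{"dx":0,"dy":9,"dz":0,"rx":0,"ry":0,"rz":0},{"dx":0,"dy":12,"dz":0,"rx":0,"ry":0,"rz":0},{"dx":-1,"dy":15,"dz":0,"rx":0,"ry":0,"rz":0}]'

```text
clock: 6.6
tcp_pos: [0.5784, -0.0453, 0.0713]
orientation: [3.141, 0.032, 0.0]
contact_force: [1.1, -0.1, -3.2]
grip_width: 0.0124
gripper_force: 98.0
```

```bash
python3 look.py w6
```

```text
6.65 [ 0.5782 -0.0444  0.0713] [-3.141 -0.033  0.   ] [-0.2  0.2 -3.2] [-0.21 -0.01  0.02]
cap [152. 182.] [622.9  18.6] 26.9 2126 0.0436
cap [189. 205.] [612.2   1.7] 13.3 299 0.0436
cap [160. 257.] [582.9  16.7] 26.8 1262 0.0436
cap [206. 289.] [562.4  -5.4] 31.8 1485 0.0436
cap [161. 315.] [539.4  18.6] 34.8 1307 0.0436
blade 1700 [ 0.5637 -0.0379  0.022 ] [ 0.6415 -0.0165  0.04  ] [ 0.607  -0.0274  0.0298]
```

send_rows --deltas '[{"dx":0,"dy":3,"dz":0,"rx":0,"ry":0,"rz":0},{"dx":0,"dy":6,"dz":0,"rx":0,"ry":0,"rz":0},{"dx":0,"dy":9,"dz":0,"rx":0,"ry":0,"rz":0},{"dx":0,"dy":12,"dz":0,"rx":0,"ry":0,"rz":0},{"dx":0,"dy":15,"dz":0,"rx":0,"ry":0,"rz":0}]'

```text
clock: 7.07
tcp_pos: [0.5783, -0.0301, 0.0713]
orientation: [3.141, 0.032, 0.0]
contact_force: [-0.0, -1.4, -3.3]
grip_width: 0.0128
gripper_force: 98.0
```

send_rows --deltas '[{"dx":0,"dy":3,"dz":0,"rx":0,"ry":0,"rz":0},{"dx":0,"dy":6,"dz":0,"rx":0,"ry":0,"rz":0},{"dx":0,"dy":9,"dz":0,"rx":0,"ry":0,"rz":0},{"dx":0,"dy":12,"dz":0,"rx":0,"ry":0,"rz":0},{"dx":0,"dy":15,"dz":0,"rx":0,"ry":0,"rz":0}]'

```text
clock: 7.48
tcp_pos: [0.5783, -0.0152, 0.0713]
orientation: [-3.141, -0.032, -0.0]
contact_force: [-0.5, -0.9, -2.7]
grip_width: 0.0124
gripper_force: 98.0
```

```bash
python3 look.py w7
```

```text
7.5333 [ 0.5783 -0.0142  0.0713] [-3.141 -0.033 -0.   ] [ 0.7 -0.4 -3.8] [-0.22  0.03  0.03]
cap [167. 166.] [631.2  40.5] 26.9 2188 0.0437
cap [202. 215.] [604.7  23.3] 29.7 1359 0.0436
cap [162. 256.] [582.8  46.5] 27.0 1459 0.0436
cap [207. 288.] [561.6  23.8] 33.6 1642 0.0436
cap [183. 318.] [537.9  39.4] 30.6 367 0.0435
blade 1711 [ 0.5632 -0.0078  0.022 ] [0.6411 0.0138 0.04  ] [0.6065 0.0027 0.0298]
```

View pics/w7.png

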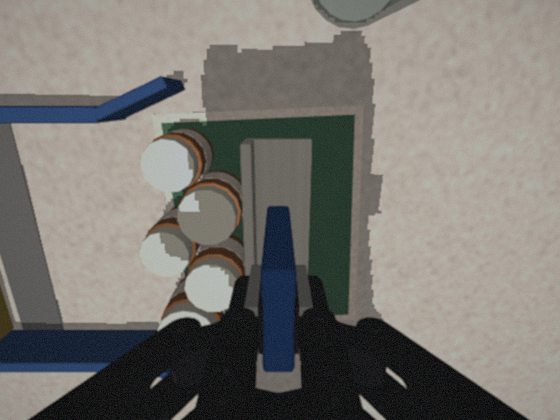

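The wrist view shows all five pots standing in front of the blade (caps at (167,166), (202,215), (162,256), (207,288) and (183,318)), between the lips at (165,90) and (110,340).

```bash
cat > walls.py <<'E'
from h import *
import pickle,sys
f=pickle.load(open(sys.argv[1]+".pkl","rb"));P=world(f);hsv=cv2.cvtColor(f["frame"],cv2.COLOR_BGR2HSV);z=P[...,2]
q=P[(hsv[...,0]>100)&(hsv[...,0]<130)&(hsv[...,1]>110)&(z>.031)&(z<.04)]
for y in np.arange(.03,.21,.01):
    t=q[abs(q[:,1]-y)<.005];a=t[t[:,0]<.53][:,0];b=t[t[:,0]>.62][:,0]
    print(y.round(2),len(a) and (a.min().round(4),a.max().round(4)),len(b) and (b.min().round(4),b.max().round(4)))
Y=P[(hsv[...,0]>18)&(hsv[...,0]<35)&(hsv[...,1]>90)&(z>.02)&(P[...,1]>.15)&(P[...,0]>.45)]
if len(Y):print("yellow",len(Y),Y.min(0).round(4),Y.max(0).round(4))
E
python3 walls.py w7
```

```text
0.03 0 0
0.04 0 (np.float64(0.6654), np.float64(0.6721))
0.05 0 (np.float64(0.661), np.float64(0.6712))
0.06 (np.float64(0.4889), np.float64(0.4932)) (np.float64(0.6567), np.float64(0.667))
0.07 0 (np.float64(0.6521), np.float64(0.6622))
0.08 0 (np.float64(0.651), np.float64(0.6578))
0.09 (np.float64(0.4979), np.float64(0.5005)) (np.float64(0.6508), np.float64(0.6576))
0.1 (np.float64(0.4923), np.float64(0.5006)) (np.float64(0.6506), np.float64(0.6574))
0.11 (np.float64(0.4931), np.float64(0.5007)) (np.float64(0.6504), np.float64(0.6572))
0.12 (np.float64(0.4931), np.float64(0.5003)) (np.float64(0.6497), np.float64(0.657))
0.13 (np.float64(0.4925), np.float64(0.4999)) 0
0.14 (np.float64(0.4923), np.float64(0.4995)) 0
0.15 (np.float64(0.4926), np.float64(0.5001)) 0
0.16 (np.float64(0.4923), np.float64(0.4998)) 0
0.17 (np.float64(0.4938), np.float64(0.4938)) 0
0.18 0 0
0.19 0 0
0.2 0 0
```

send_rows --deltas '[{"dx":0,"dy":3,"dz":0,"rx":0,"ry":0,"rz":0},{"dx":0,"dy":6,"dz":0,"rx":0,"ry":0,"rz":0},{"dx":0,"dy":9,"dz":0,"rx":0,"ry":0,"rz":0},{"dx":0,"dy":12,"dz":0,"rx":0,"ry":0,"rz":0},{"dx":0,"dy":15,"dz":0,"rx":0,"ry":0,"rz":0}]'

```text
clock: 7.95
tcp_pos: [0.5783, -0.0001, 0.0713]
orientation: [-3.141, -0.032, -0.0]
contact_force: [-0.7, -1.4, -3.4]
grip_width: 0.0123
gripper_force: 98.1
```

send_rows --deltas '[{"dx":0,"dy":3,"dz":0,"rx":0,"ry":0,"rz":0},{"dx":0,"dy":6,"dz":0,"rx":0,"ry":0,"rz":0},{"dx":0,"dy":9,"dz":0,"rx":0,"ry":0,"rz":0},{"dx":0,"dy":12,"dz":0,"rx":0,"ry":0,"rz":0},{"dx":-1,"dy":15,"dz":0,"rx":0,"ry":0,"rz":0}]'

```text
clock: 8.37
tcp_pos: [0.5774, 0.0148, 0.0713]
orientation: [3.141, 0.032, 0.0]
contact_force: [0.5, -0.8, -3.5]
grip_width: 0.0127
gripper_force: 98.0
```

```bash
python3 look.py w8; python3 walls.py w8
```

```text
8.4167 [0.5771 0.0157 0.0713] [-3.141 -0.033  0.   ] [ 0.2 -0.7 -2.4] [-0.23 -0.07 -0.  ]
cap [202. 154.] [636.4  52.2] 26.4 1887 0.0437
cap [202. 216.] [604.4  52.9] 30.0 2088 0.0437
cap [164. 254.] [582.5  76.3] 26.9 1666 0.0436
cap [207. 287.] [562.   52.1] 30.7 1654 0.0436
cap [209. 320.] [541.4  54.4] 13.3 148 0.0434
blade 1794 [0.5625 0.0221 0.022 ] [0.649  0.0437 0.0399] [0.6075 0.0329 0.0298]
0.03 0 0
0.04 0 (np.float64(0.6656), np.float64(0.6719))
0.05 0 (np.float64(0.6608), np.float64(0.6714))
0.06 0 (np.float64(0.6568), np.float64(0.6667))
0.07 0 (np.float64(0.6523), np.float64(0.6624))
0.08 (np.float64(0.4932), np.float64(0.4963)) (np.float64(0.6513), np.float64(0.658))
0.09 (np.float64(0.4944), np.float64(0.4944)) (np.float64(0.651), np.float64(0.6578))
0.1 0 (np.float64(0.6508), np.float64(0.6576))
0.11 0 (np.float64(0.6506), np.float64(0.6575))
0.12 (np.float64(0.4977), np.float64(0.5004)) (np.float64(0.6499), np.float64(0.6572))
0.13 (np.float64(0.4922), np.float64(0.5002)) (np.float64(0.6498), np.float64(0.657))
0.14 (np.float64(0.4924), np.float64(0.4999)) (np.float64(0.6495), np.float64(0.6568))
0.15 (np.float64(0.492), np.float64(0.4998)) (np.float64(0.6494), np.float64(0.6566))
0.16 (np.float64(0.4918), np.float64(0.4993)) (np.float64(0.6493), np.float64(0.6493))
0.17 (np.float64(0.492), np.float64(0.4996)) 0
0.18 (np.float64(0.4911), np.float64(0.4993)) 0
0.19 (np.float64(0.4911), np.float64(0.4989)) 0
0.2 (np.float64(0.4967), np.float64(0.4967)) 0
yellow 2255 [0.498  0.1768 0.02  ] [0.5954 0.195  0.0325]
```

```bash
cat > caps.py <<'E'
from h import *
for n in("scene","top"):
    f=r.grab_frame(n);P=world(f);hsv=cv2.cvtColor(f["frame"],cv2.COLOR_BGR2HSV);g=f["frame"];z=P[...,2]
    wm=((z>.034)&(z<.052)&(hsv[...,1]<60)&(g.min(2)>80)&(P[...,0]>.49)&(P[...,0]<.66)&(P[...,1]>0)&(P[...,1]<.2)).astype(np.uint8)
    k,l,s,c=cv2.connectedComponentsWithStats(wm)
    for i in range(1,k):
        if s[i,4]>15:
            q=P[l==i];rc=cv2.minEnclosingCircle((q[:,:2]*1000).astype(np.float32));print(n,c[i].round(),np.round(rc[0],1),round(2*rc[1],1),s[i,4],np.median(q,0).round(4))
E
python3 caps.py
```

```text
scene [348. 238.] [580.5  54.6] 140.3 549 [0.5844 0.0574 0.0442]
```

```bash
python3 - <<'E'
from h import *
f=r.grab_frame("scene");cv2.imwrite("pics/s2.png",cv2.resize(f["frame"][185:300,285:425],None,fx=4.5,fy=4.5,interpolation=cv2.INTER_CUBIC))
E
```

```text
(no output)
```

View pics/s2.png

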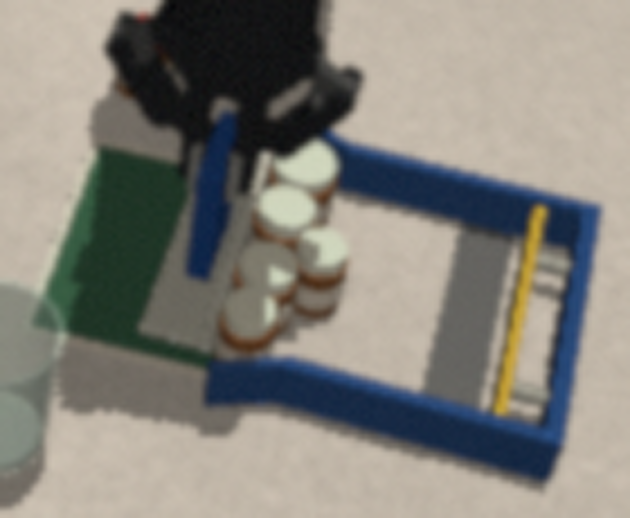

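The scene crop shows four pots abreast against the blade (crop (305,165), (287,210), (268,268), (250,318)) and one 30 mm pot ahead at (322,250). All are upright and entering between the lips, with the backstop free at (520,310).

send_rows --deltas '[{"dx":0,"dy":3,"dz":0,"rx":0,"ry":0,"rz":0},{"dx":0,"dy":6,"dz":0,"rx":0,"ry":0,"rz":0},{"dx":0,"dy":9,"dz":0,"rx":0,"ry":0,"rz":0},{"dx":0,"dy":12,"dz":0,"rx":0,"ry":0,"rz":0},{"dx":0,"dy":15,"dz":0,"rx":0,"ry":0,"rz":0}]'

```text
clock: 8.98
tcp_pos: [0.5772, 0.0298, 0.0713]
orientation: [3.141, 0.032, -0.0]
contact_force: [0.1, -1.5, -3.7]
grip_width: 0.0128
gripper_force: 98.1
```

send_rows --deltas '[{"dx":0,"dy":3,"dz":0,"rx":0,"ry":0,"rz":0},{"dx":0,"dy":6,"dz":0,"rx":0,"ry":0,"rz":0},{"dx":0,"dy":9,"dz":0,"rx":0,"ry":0,"rz":0},{"dx":0,"dy":12,"dz":0,"rx":0,"ry":0,"rz":0},{"dx":0,"dy":15,"dz":0,"rx":0,"ry":0,"rz":0}]'

```text
clock: 9.4
tcp_pos: [0.5772, 0.0448, 0.0712]
orientation: [3.141, 0.032, -0.0]
contact_force: [-0.3, -1.0, -3.1]
grip_width: 0.0125
gripper_force: 98.0
```

```bash
python3 look.py w9
```

```text
9.45 [0.5772 0.0458 0.0713] [-3.141 -0.033 -0.   ] [ 0.1 -0.3 -3.5] [-0.22  0.06 -0.05]
cap [202. 155.] [635.6  81.9] 26.4 1905 0.0437
cap [202. 217.] [603.2  82.6] 30.5 2139 0.0436
cap [164. 254.] [581.8 106. ] 27.2 1713 0.0436
cap [207. 288.] [559.6  82.6] 35.7 1666 0.0436
cap [208. 320.] [541.   84.4] 13.1 139 0.0434
blade 1826 [0.5621 0.0523 0.022 ] [0.6599 0.0738 0.04  ] [0.6079 0.063  0.0297]
```

send_rows --deltas '[{"dx":0,"dy":3,"dz":0,"rx":0,"ry":0,"rz":0},{"dx":0,"dy":6,"dz":0,"rx":0,"ry":0,"rz":0},{"dx":0,"dy":9,"dz":0,"rx":0,"ry":0,"rz":0},{"dx":0,"dy":12,"dz":0,"rx":0,"ry":0,"rz":0},{"dx":0,"dy":15,"dz":0,"rx":0,"ry":0,"rz":0}]'

```text
clock: 9.87
tcp_pos: [0.5773, 0.0599, 0.0713]
orientation: [-3.141, -0.032, 0.0]
contact_force: [0.5, -1.5, -3.7]
grip_width: 0.0128
gripper_force: 98.0
```

send_rows --deltas '[{"dx":0,"dy":3,"dz":0,"rx":0,"ry":0,"rz":0},{"dx":0,"dy":6,"dz":0,"rx":0,"ry":0,"rz":0},{"dx":0,"dy":9,"dz":0,"rx":0,"ry":0,"rz":0},{"dx":0,"dy":12,"dz":0,"rx":0,"ry":0,"rz":0},{"dx":-1,"dy":15,"dz":0,"rx":0,"ry":0,"rz":0}]'

```text
clock: 10.28
tcp_pos: [0.5765, 0.0749, 0.0714]
orientation: [-3.141, -0.032, -0.001]
contact_force: [0.0, -1.3, -3.9]
grip_width: 0.0125
gripper_force: 98.0
```

send_rows --deltas '[{"dx":0,"dy":3,"dz":0,"rx":0,"ry":0,"rz":0},{"dx":0,"dy":6,"dz":0,"rx":0,"ry":0,"rz":0},{"dx":0,"dy":9,"dz":0,"rx":0,"ry":0,"rz":0},{"dx":0,"dy":11,"dz":0,"rx":0,"ry":0,"rz":0},{"dx":0,"dy":13,"dz":0,"rx":0,"ry":0,"rz":0}]'

```text
clock: 10.7
tcp_pos: [0.5763, 0.0878, 0.0713]
orientation: [3.141, 0.032, 0.0]
contact_force: [-0.2, -1.4, -3.0]
grip_width: 0.0127
gripper_force: 98.0
```

```bash
python3 look.py w10; python3 walls.py w10 | tail -1
```

```text
10.75 [0.5763 0.0883 0.0714] [-3.141 -0.033 -0.   ] [-0.2  0.1 -3.3] [-0.25 -0.03  0.01]
cap [202. 156.] [634.5 124.8] 26.5 1966 0.0437
cap [203. 217.] [602.4 125.9] 31.0 2205 0.0436
cap [164. 254.] [580.6 149.4] 27.3 1725 0.0436
cap [208. 288.] [558.6 125. ] 34.8 1735 0.0436
cap [209. 320.] [539.6 127.4] 12.6 145 0.0434
blade 1847 [0.5612 0.0926 0.022 ] [0.6501 0.1163 0.04  ] [0.6072 0.1059 0.0298]
yellow 4305 [0.4975 0.1778 0.02  ] [0.646  0.1925 0.0331]
```

send_rows --deltas '[{"dx":0,"dy":2,"dz":0,"rx":0,"ry":0,"rz":0},{"dx":0,"dy":4,"dz":0,"rx":0,"ry":0,"rz":0},{"dx":0,"dy":6,"dz":0,"rx":0,"ry":0,"rz":0},{"dx":0,"dy":8,"dz":0,"rx":0,"ry":0,"rz":0},{"dx":0,"dy":10,"dz":0,"rx":0,"ry":0,"rz":0}]'

```text
clock: 11.17
tcp_pos: [0.5763, 0.0977, 0.0713]
orientation: [3.141, 0.032, -0.0]
contact_force: [-0.3, -1.2, -1.7]
grip_width: 0.0125
gripper_force: 98.0
```

send_rows --deltas '[{"dx":0,"dy":0.5,"dz":0,"rx":0,"ry":0,"rz":0},{"dx":0,"dy":1,"dz":0,"rx":0,"ry":0,"rz":0},{"dx":0,"dy":1.5,"dz":0,"rx":0,"ry":0,"rz":0},{"dx":0,"dy":2,"dz":0,"rx":0,"ry":0,"rz":0},{"dx":0,"dy":2.5,"dz":0,"rx":0,"ry":0,"rz":0}]'

```text
clock: 11.58
tcp_pos: [0.5763, 0.0999, 0.0713]
orientation: [3.141, 0.031, -0.0]
contact_force: [0.6, -1.4, -2.6]
grip_width: 0.0131
gripper_force: 98.1
```

```bash
python3 look.py w11; python3 walls.py w11 | tail -1
```

```text
11.6333 [0.5763 0.1001 0.0713] [3.141 0.032 0.   ] [-0.4 -2.4 -2.6] [-0.42 -0.02  0.03]
cap [203. 156.] [634.3 136.3] 26.6 1995 0.0437
cap [203. 217.] [602.2 137.9] 30.7 2234 0.0436
cap [164. 255.] [580.8 161.5] 27.7 1738 0.0436
cap [208. 288.] [558.5 137.4] 35.1 1754 0.0436
cap [208. 320.] [540.  139.6] 12.2 142 0.0434
blade 1835 [0.5613 0.1041 0.022 ] [0.65   0.1281 0.04  ] [0.6069 0.1179 0.0298]
yellow 3576 [0.5147 0.1503 0.02  ] [0.6461 0.1913 0.1424]
```

send_rows --deltas '[{"dx":0,"dy":0.4,"dz":0,"rx":0,"ry":0,"rz":0},{"dx":0,"dy":0.8,"dz":0,"rx":0,"ry":0,"rz":0},{"dx":0,"dy":1.2,"dz":0,"rx":0,"ry":0,"rz":0},{"dx":0,"dy":1.2,"dz":0,"rx":0,"ry":0,"rz":0},{"dx":0,"dy":1.2,"dz":0,"rx":0,"ry":0,"rz":0}]'

```text
clock: 12.05
tcp_pos: [0.5763, 0.1013, 0.0713]
orientation: [-3.141, -0.032, -0.0]
contact_force: [-0.5, -1.5, -2.6]
grip_width: 0.0127
gripper_force: 98.1
```

```bash
cat > ob.py <<'E'
from bench import r
o=r.get_obs();print(o["clock"],o["tcp_pos"].round(4),o["contact_force"].round(1),o["moment"].round(2),o["orientation"].round(4))
E
python3 ob.py
```

```text
12.05 [0.5763 0.1013 0.0713] [-0.5 -1.5 -2.6] [-0.44  0.    0.  ] [-3.1414 -0.0318 -0.    ]
```

send_rows --deltas '[{"dx":0,"dy":0.5,"dz":0,"rx":0,"ry":0,"rz":0},{"dx":0,"dy":1.0,"dz":0,"rx":0,"ry":0,"rz":0},{"dx":0,"dy":1.5,"dz":0,"rx":0,"ry":0,"rz":0},{"dx":0,"dy":1.5,"dz":0,"rx":0,"ry":0,"rz":0},{"dx":0,"dy":1.5,"dz":0,"rx":0,"ry":0,"rz":0}]'

```text
clock: 12.47
tcp_pos: [0.5762, 0.1029, 0.0713]
orientation: [-3.141, -0.032, -0.0]
contact_force: [-0.2, -1.9, -2.8]
grip_width: 0.0125
gripper_force: 98.0
```

```bash
python3 look.py w12; python3 walls.py w12 | tail -1
```

```text
12.5167 [0.5763 0.1029 0.0713] [-3.141 -0.032 -0.   ] [-0.4 -1.4 -2.9] [-0.35  0.03 -0.02]
cap [203. 156.] [634.2 139.8] 26.7 2022 0.0437
cap [203. 217.] [602.2 140.7] 30.8 2252 0.0437
cap [164. 255.] [580.4 164.3] 27.4 1735 0.0436
cap [208. 288.] [558.3 140.1] 35.6 1772 0.0436
cap [208. 320.] [540.  142.5] 12.1 140 0.0433
blade 1819 [0.5616 0.1072 0.022 ] [0.65   0.1309 0.0399] [0.6075 0.121  0.0297]
yellow 3280 [0.517  0.1509 0.02  ] [0.646  0.1919 0.1435]
```

send_rows --deltas '[{"dx":0,"dy":0.3,"dz":0,"rx":0,"ry":0,"rz":0},{"dx":0,"dy":0.6,"dz":0,"rx":0,"ry":0,"rz":0},{"dx":0,"dy":0.6,"dz":0,"rx":0,"ry":0,"rz":0},{"dx":0,"dy":0.6,"dz":0,"rx":0,"ry":0,"rz":0}]'

```text
clock: 12.85
tcp_pos: [0.5762, 0.1034, 0.0713]
orientation: [3.141, 0.032, -0.0]
contact_force: [0.2, -1.3, -3.4]
grip_width: 0.0124
gripper_force: 98.0
```

```bash
python3 ob.py
```

```text
12.85 [0.5762 0.1034 0.0713] [ 0.2 -1.3 -3.4] [-0.41  0.1   0.03] [ 3.1414e+00  3.1700e-02 -1.0000e-04]
```

send_rows --deltas '[{"dx":0,"dy":0.3,"dz":0,"rx":0,"ry":0,"rz":0},{"dx":0,"dy":0.6,"dz":0,"rx":0,"ry":0,"rz":0},{"dx":0,"dy":0.6,"dz":0,"rx":0,"ry":0,"rz":0}]'

```text
clock: 13.1
tcp_pos: [0.5762, 0.1035, 0.0713]
orientation: [3.141, 0.031, -0.0]
contact_force: [0.4, -2.9, -2.0]
grip_width: 0.0127
gripper_force: 98.1
```

```bash
python3 ob.py
```

```text
13.1 [0.5762 0.1035 0.0713] [ 0.4 -2.9 -2. ] [-0.87  0.04  0.01] [ 3.1409e+00  3.1200e-02 -2.0000e-04]
```

send_rows --deltas '[{"dx":0,"dy":0.3,"dz":0,"rx":0,"ry":0,"rz":0},{"dx":0,"dy":0.6,"dz":0,"rx":0,"ry":0,"rz":0},{"dx":0,"dy":0.6,"dz":0,"rx":0,"ry":0,"rz":0}]'

```text
clock: 13.35
tcp_pos: [0.5763, 0.1037, 0.0713]
orientation: [3.14, 0.031, -0.0]
contact_force: [-0.7, -4.7, -1.3]
grip_width: 0.0126
gripper_force: 98.3
```

```bash
python3 look.py w13
```

```text
13.4 [0.5763 0.1037 0.0713] [ 3.14   0.031 -0.   ] [-1.1 -4.  -1.8] [-1.34  0.18 -0.04]
cap [203. 156.] [634.2 140.2] 26.3 2000 0.0437
cap [204. 218.] [602.1 141.1] 31.0 2228 0.0436
cap [165. 255.] [580.7 165. ] 27.3 1742 0.0436
cap [208. 288.] [558.3 139.8] 35.2 1754 0.0436
cap [209. 320.] [539.8 143. ] 12.3 142 0.0433
blade 1818 [0.5612 0.1078 0.022 ] [0.65   0.1317 0.0399] [0.6072 0.1215 0.0298]
```

```bash
cat > ob.py <<'E'
from bench import r
o=r.get_obs();print(o["clock"],o["tcp_pos"].round(4),o["contact_force"].round(1),o["moment"].round(2),"tau",o["tau"].round(2),"F1",(o["tau"][0]/.576).round(2))
E
python3 ob.py
```

```text
13.4 [0.5763 0.1037 0.0713] [-1.1 -4.  -1.8] [-1.34  0.18 -0.04] tau [-2.880e+00 -5.690e+01 -2.250e+00 -2.188e+01 -1.090e+00 -7.500e-01
 -2.000e-02] F1 -5.0
```

send_rows --deltas '[{"dx":0,"dy":0.3,"dz":0,"rx":0,"ry":0,"rz":0},{"dx":0,"dy":0.5,"dz":0,"rx":0,"ry":0,"rz":0},{"dx":0,"dy":0.5,"dz":0,"rx":0,"ry":0,"rz":0}]'

```text
clock: 13.65
tcp_pos: [0.5762, 0.1038, 0.0713]
orientation: [3.14, 0.03, -0.001]
contact_force: [-0.3, -6.2, 0.2]
grip_width: 0.0126
gripper_force: 98.3
```

```bash
python3 ob.py
```

```text
13.65 [0.5762 0.1038 0.0713] [-0.3 -6.2  0.2] [-1.52  0.17  0.03] tau [-3.350e+00 -5.676e+01 -2.740e+00 -2.197e+01 -1.260e+00 -8.500e-01
 -2.000e-02] F1 -5.81
```

send_rows --deltas '[{"dx":0,"dy":0.5,"dz":0,"rx":0,"ry":0,"rz":0},{"dx":0,"dy":1,"dz":0,"rx":0,"ry":0,"rz":0},{"dx":0,"dy":1,"dz":0,"rx":0,"ry":0,"rz":0}]'

```text
clock: 13.9
tcp_pos: [0.5763, 0.104, 0.0714]
orientation: [3.139, 0.03, -0.001]
contact_force: [-0.9, -6.8, 0.3]
grip_width: 0.013
gripper_force: 98.5
```

```bash
python3 ob.py
```

```text
13.9 [0.5763 0.104  0.0714] [-0.9 -6.8  0.3] [-1.88  0.16  0.03] tau [-4.200e+00 -5.647e+01 -3.620e+00 -2.213e+01 -1.560e+00 -1.060e+00
 -4.000e-02] F1 -7.3
```

send_rows --deltas '[{"dx":0,"dy":0.5,"dz":0,"rx":0,"ry":0,"rz":0},{"dx":0,"dy":1,"dz":0,"rx":0,"ry":0,"rz":0},{"dx":0,"dy":1,"dz":0,"rx":0,"ry":0,"rz":0}]'

```text
clock: 14.15
tcp_pos: [0.5762, 0.1042, 0.0714]
orientation: [3.138, 0.029, -0.001]
contact_force: [-0.7, -9.5, 0.1]
grip_width: 0.0127
gripper_force: 98.6
```

```bash
python3 ob.py
```

```text
14.15 [0.5762 0.1042 0.0714] [-0.7 -9.5  0.1] [-2.3   0.22  0.04] tau [-5.080e+00 -5.617e+01 -4.530e+00 -2.231e+01 -1.880e+00 -1.270e+00
 -4.000e-02] F1 -8.82
```

send_rows --deltas '[{"dx":0,"dy":0.8,"dz":0,"rx":0,"ry":0,"rz":0},{"dx":0,"dy":1.6,"dz":0,"rx":0,"ry":0,"rz":0},{"dx":0,"dy":2.5,"dz":0,"rx":0,"ry":0,"rz":0},{"dx":0,"dy":2.5,"dz":0,"rx":0,"ry":0,"rz":0}]'

```text
clock: 14.48
tcp_pos: [0.5763, 0.1049, 0.0714]
orientation: [3.136, 0.027, -0.002]
contact_force: [-0.9, -13.4, 1.7]
grip_width: 0.0127
gripper_force: 98.8
```

```bash
python3 ob.py
```

```text
14.4833 [0.5763 0.1049 0.0714] [ -0.9 -13.4   1.7] [-3.27  0.32  0.06] tau [ -7.25 -55.48  -6.78 -22.76  -2.68  -1.8   -0.07] F1 -12.59
```

send_rows --deltas '[{"dx":0,"dy":0.8,"dz":0,"rx":0,"ry":0,"rz":0},{"dx":0,"dy":1.5,"dz":0,"rx":0,"ry":0,"rz":0},{"dx":0,"dy":1.5,"dz":0,"rx":0,"ry":0,"rz":0}]'

```text
clock: 14.73
tcp_pos: [0.5762, 0.1052, 0.0714]
orientation: [3.135, 0.026, -0.002]
contact_force: [-1.7, -15.8, 3.7]
grip_width: 0.0129
gripper_force: 98.9
```

```bash
python3 ob.py; python3 look.py w14
```

```text
14.7333 [0.5762 0.1052 0.0714] [ -1.7 -15.8   3.7] [-3.83  0.33  0.12] tau [ -8.57 -55.04  -8.18 -23.05  -3.19  -2.15  -0.08] F1 -14.88
14.7833 [0.5763 0.1052 0.0715] [ 3.135e+00  2.600e-02 -2.000e-03] [ -0.9 -14.7   2.9] [-3.78  0.34  0.07]
cap [203. 156.] [634.2 141.2] 26.4 1931 0.0437
cap [204. 218.] [602.1 142.3] 31.0 2176 0.0436
cap [166. 255.] [580.7 165.8] 27.0 1733 0.0436
cap [209. 288.] [558.4 141.7] 35.8 1701 0.0436
cap [209. 320.] [540.3 144.4] 12.6 136 0.0434
blade 1850 [0.5612 0.1094 0.022 ] [0.6499 0.1332 0.04  ] [0.6075 0.1225 0.0296]
```

send_rows --deltas '[{"dx":0,"dy":0.3,"dz":0,"rx":0,"ry":0,"rz":0},{"dx":0,"dy":0.3,"dz":0,"rx":0,"ry":0,"rz":0},{"dx":0,"dy":0.3,"dz":0,"rx":0,"ry":0,"rz":0},{"dx":0,"dy":0.3,"dz":0,"rx":0,"ry":0,"rz":0},{"dx":0,"dy":0.3,"dz":0,"rx":0,"ry":0,"rz":0}]'

```text
clock: 15.2
tcp_pos: [0.5762, 0.1052, 0.0715]
orientation: [3.135, 0.025, -0.002]
contact_force: [-0.5, -15.3, 4.7]
grip_width: 0.0124
gripper_force: 99.0
```

send_rows --deltas '[{"dx":0,"dy":0,"dz":0,"rx":0,"ry":0,"rz":0},{"dx":0,"dy":0,"dz":0,"rx":0,"ry":0,"rz":0},{"dx":0,"dy":0,"dz":0,"rx":0,"ry":0,"rz":0},{"dx":0,"dy":0,"dz":0,"rx":0,"ry":0,"rz":0},{"dx":0,"dy":0,"dz":0,"rx":0,"ry":0,"rz":0}]'

```text
clock: 15.62
tcp_pos: [0.5762, 0.1052, 0.0714]
orientation: [3.135, 0.025, -0.002]
contact_force: [-1.0, -15.7, 3.6]
grip_width: 0.0125
gripper_force: 99.0
```

send_rows --deltas '[{"dx":0,"dy":0,"dz":0,"rx":0,"ry":0,"rz":0},{"dx":0,"dy":0,"dz":0,"rx":0,"ry":0,"rz":0},{"dx":0,"dy":0,"dz":0,"rx":0,"ry":0,"rz":0},{"dx":0,"dy":0,"dz":0,"rx":0,"ry":0,"rz":0},{"dx":0,"dy":0,"dz":0,"rx":0,"ry":0,"rz":0}]'

```text
clock: 16.03
tcp_pos: [0.5762, 0.1052, 0.0715]
orientation: [3.135, 0.025, -0.002]
contact_force: [-0.9, -15.8, 4.6]
grip_width: 0.0126
gripper_force: 99.0
```

```bash
python3 ob.py; python3 - <<'E'
from h import *
f=r.grab_frame("scene");cv2.imwrite("pics/s3.png",cv2.resize(f["frame"][185:300,285:425],None,fx=4.5,fy=4.5,interpolation=cv2.INTER_CUBIC))
E
```

```text
16.0333 [0.5762 0.1052 0.0715] [ -0.9 -15.8   4.6] [-3.92  0.3   0.04] tau [ -8.76 -55.    -8.44 -23.08  -3.32  -2.21  -0.09] F1 -15.22
```

View pics/s3.png

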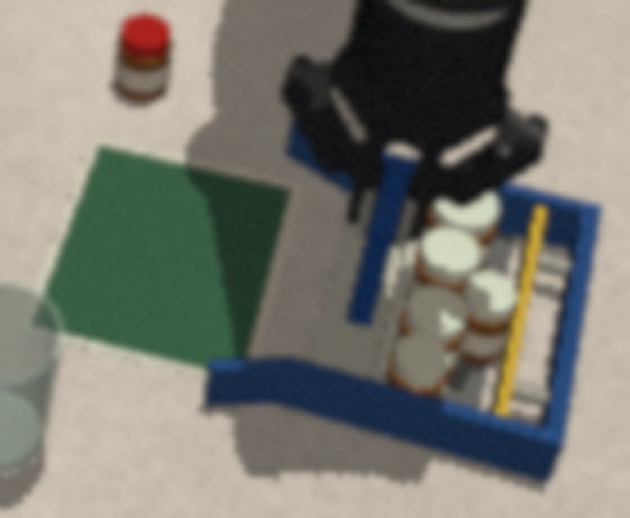

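The scene crop shows all five pots upright inside the bay, the front pot on the yellow stop at (505,300), and the redpot and beaker untouched. Some of the 15 N goes into foot friction, so I'll add a little and hold for another second.

send_rows --deltas '[{"dx":0,"dy":0.4,"dz":0,"rx":0,"ry":0,"rz":0},{"dx":0,"dy":0.8,"dz":0,"rx":0,"ry":0,"rz":0},{"dx":0,"dy":1.2,"dz":0,"rx":0,"ry":0,"rz":0},{"dx":0,"dy":1.2,"dz":0,"rx":0,"ry":0,"rz":0},{"dx":0,"dy":1.2,"dz":0,"rx":0,"ry":0,"rz":0}]'

```text
clock: 16.5
tcp_pos: [0.5762, 0.1055, 0.0715]
orientation: [3.134, 0.024, -0.003]
contact_force: [-1.2, -16.6, 4.9]
grip_width: 0.0128
gripper_force: 99.1
```

send_rows --deltas '[{"dx":0,"dy":0,"dz":0,"rx":0,"ry":0,"rz":0},{"dx":0,"dy":0,"dz":0,"rx":0,"ry":0,"rz":0},{"dx":0,"dy":0,"dz":0,"rx":0,"ry":0,"rz":0},{"dx":0,"dy":0,"dz":0,"rx":0,"ry":0,"rz":0},{"dx":0,"dy":0,"dz":0,"rx":0,"ry":0,"rz":0}]'

```text
clock: 16.92
tcp_pos: [0.5763, 0.1055, 0.0715]
orientation: [3.134, 0.024, -0.003]
contact_force: [-1.7, -17.6, 4.8]
grip_width: 0.013
gripper_force: 99.1
```

send_rows --deltas '[{"dx":0,"dy":0,"dz":0,"rx":0,"ry":0,"rz":0},{"dx":0,"dy":0,"dz":0,"rx":0,"ry":0,"rz":0},{"dx":0,"dy":0,"dz":0,"rx":0,"ry":0,"rz":0},{"dx":0,"dy":0,"dz":0,"rx":0,"ry":0,"rz":0},{"dx":0,"dy":0,"dz":0,"rx":0,"ry":0,"rz":0}]'

```text
clock: 17.33
tcp_pos: [0.5762, 0.1055, 0.0715]
orientation: [3.134, 0.024, -0.003]
contact_force: [-1.8, -16.6, 5.0]
grip_width: 0.0126
gripper_force: 99.1
```

```bash
python3 ob.py; python3 look.py w15; for k in w10 w12 w15; do python3 - $k <<'E'
from h import *
import pickle,sys
f=pickle.load(open(sys.argv[1]+".pkl","rb"));P=world(f);hsv=cv2.cvtColor(f["frame"],cv2.COLOR_BGR2HSV);z=P[...,2]
Y=(hsv[...,0]>18)&(hsv[...,0]<35)&(hsv[...,1]>90)&(z>.027)&(z<.035)&(P[...,1]>.165)&(P[...,1]<.2)&(P[...,0]>.5)
for a,b in((.60,.62),(.54,.555)):
    q=P[Y&(P[...,0]>a)&(P[...,0]<b)]; 
    if len(q):print(sys.argv[1],a,len(q),np.percentile(q[:,1],[5,50,95]).round(4))
E
done
```

```text
17.3333 [0.5762 0.1055 0.0715] [ -1.8 -16.6   5. ] [-4.38  0.44  0.09] tau [ -9.82 -54.63  -9.54 -23.31  -3.71  -2.49  -0.09] F1 -17.05
17.3833 [0.5762 0.1055 0.0715] [ 3.134e+00  2.400e-02 -3.000e-03] [ -1.9 -17.9   5.8] [-4.37  0.38  0.09]
cap [203. 156.] [634.1 141.3] 26.5 1920 0.0437
cap [204. 218.] [601.9 142.2] 31.4 2153 0.0437
cap [166. 255.] [580.7 165.8] 27.2 1729 0.0436
cap [209. 288.] [558.4 141.9] 34.9 1695 0.0436
cap [209. 320.] [539.4 145. ] 12.6 135 0.0432
blade 1853 [0.5614 0.1096 0.022 ] [0.65   0.1334 0.04  ] [0.6075 0.1227 0.0297]
w10 0.6 499 [0.18   0.1821 0.1857]
w10 0.54 269 [0.1788 0.1809 0.1844]
w12 0.6 483 [0.1802 0.1823 0.1857]
w12 0.54 260 [0.1789 0.181  0.1844]
w15 0.6 480 [0.181  0.1832 0.1864]
w15 0.54 257 [0.1798 0.182  0.1853]
```

The backstop moved about 1.0 mm, which by the spring data is about 15 N. I'm drawing out now.

send_rows --deltas '[{"dx":0,"dy":-2,"dz":0,"rx":0,"ry":0,"rz":0},{"dx":0,"dy":-4,"dz":0,"rx":0,"ry":0,"rz":0},{"dx":0,"dy":-7,"dz":0,"rx":0,"ry":0,"rz":0},{"dx":0,"dy":-10,"dz":0,"rx":0,"ry":0,"rz":0},{"dx":0,"dy":-13,"dz":0,"rx":0,"ry":0,"rz":0}]'

```text
clock: 17.8
tcp_pos: [0.5764, 0.1009, 0.0713]
orientation: [-3.14, -0.033, -0.001]
contact_force: [-0.1, -0.2, -3.6]
grip_width: 0.0127
gripper_force: 98.2
```

send_rows --deltas '[{"dx":0,"dy":-5,"dz":1,"rx":0,"ry":0,"rz":0},{"dx":0,"dy":-14,"dz":1,"rx":0,"ry":0,"rz":0},{"dx":0,"dy":-26,"dz":1,"rx":0,"ry":0,"rz":0},{"dx":0,"dy":-38,"dz":1,"rx":0,"ry":0,"rz":0},{"dx":0,"dy":-50,"dz":1,"rx":0,"ry":0,"rz":0}]'

```text
clock: 18.22
tcp_pos: [0.5762, 0.0477, 0.0723]
orientation: [3.141, 0.031, -0.0]
contact_force: [-0.0, -0.5, -3.1]
grip_width: 0.0121
gripper_force: 98.3
```

send_rows --deltas '[{"dx":0,"dy":-12,"dz":0,"rx":0,"ry":0,"rz":0},{"dx":0,"dy":-24,"dz":0,"rx":0,"ry":0,"rz":0},{"dx":0,"dy":-36,"dz":0,"rx":0,"ry":0,"rz":0},{"dx":0,"dy":-48,"dz":0,"rx":0,"ry":0,"rz":0},{"dx":0,"dy":-60,"dz":0,"rx":0,"ry":0,"rz":0}]'

```text
clock: 18.63
tcp_pos: [0.5762, -0.0118, 0.0723]
orientation: [3.141, 0.031, 0.0]
contact_force: [0.6, 0.1, -3.6]
grip_width: 0.0125
gripper_force: 98.3
```

send_rows --deltas '[{"dx":0,"dy":-10,"dz":10,"rx":0,"ry":0,"rz":0},{"dx":0,"dy":-20,"dz":28,"rx":0,"ry":0,"rz":0},{"dx":0,"dy":-30,"dz":45,"rx":0,"ry":0,"rz":0},{"dx":0,"dy":-40,"dz":55,"rx":0,"ry":0,"rz":0},{"dx":0,"dy":-40,"dz":55,"rx":0,"ry":0,"rz":0}]'

```text
clock: 19.05
tcp_pos: [0.5779, -0.0538, 0.1302]
orientation: [3.14, 0.026, 0.008]
contact_force: [0.3, -0.6, -3.0]
grip_width: 0.0126
gripper_force: 98.4
```

```bash
python3 ob.py; python3 look.py w16; python3 caps.py; python3 - <<'E'
from h import *
import pickle
# pusher pose in hand: foot top plane + blade, compare w4 (before push) and w16
for k in("w4","w16"):
    f=pickle.load(open(k+".pkl","rb"));P=world(f);hsv=cv2.cvtColor(f["frame"],cv2.COLOR_BGR2HSV)
    q=P[140:250,255:310].reshape(-1,3);q=q[np.isfinite(q[:,0])]
    z0=np.median(q[:,2]);q=q[abs(q[:,2]-z0)<.01]
    A=np.c_[q[:,:2]-q[:,:2].mean(0),np.ones(len(q))];s=np.linalg.lstsq(A,q[:,2],rcond=None)[0]
    print(k,"plane slopes x,y",s.round(4),q.mean(0).round(4))
E
```

```text
19.05 [ 0.5779 -0.0538  0.1302] [ 0.3 -0.6 -3. ] [-0.05 -0.06 -0.04] tau [ -1.6  -54.22  -0.8  -23.05  -0.3    0.49   0.27] F1 -2.77
19.1 [ 0.5771 -0.0521  0.1287] [3.141 0.028 0.005] [ 0.2  0.9 -3.5] [-0.03  0.01 -0.04]
cap [  1. 146.] [631.2 129.5] 14.3 65 0.0435
cap [  7. 192.] [601.3 136.4] 29.0 526 0.0437
cap [ 14. 245.] [559.8 139.8] 31.8 1015 0.0436
cap [ 20. 288.] [524.2 142.3] 35.1 1340 0.0435
scene [385. 247.] [570.8 147.1] 156.4 624 [0.5802 0.1443 0.044 ]
top [205. 166.] [629.6 139.2] 25.1 46 [0.6289 0.14   0.0442]
top [205. 175.] [597.9 140.8] 29.8 63 [0.5984 0.1404 0.0427]
top [198. 182.] [575.9 164.1] 25.9 46 [0.5763 0.1637 0.0435]
top [205. 188.] [555.1 139.7] 30.3 63 [0.5551 0.1394 0.0438]
top [204. 198.] [519.9 142.8] 32.9 77 [0.5209 0.1419 0.0436]
w4 plane slopes x,y [-0.0093  0.0176  0.0687] [ 0.6078 -0.145   0.0687]
w16 plane slopes x,y [-0.0033  0.0145  0.0672] [ 0.6127 -0.056   0.0672]
```

send_rows --deltas '[{"dx":-3,"dy":-18,"dz":0,"rx":0,"ry":0,"rz":1},{"dx":-8,"dy":-50,"dz":0,"rx":0,"ry":0,"rz":3},{"dx":-14,"dy":-85,"dz":0,"rx":0,"ry":0,"rz":5},{"dx":-20,"dy":-120,"dz":0,"rx":0,"ry":0,"rz":7},{"dx":-26,"dy":-155,"dz":0,"rx":0,"ry":0,"rz":9}]'

```text
clock: 19.62
tcp_pos: [0.5495, -0.2053, 0.126]
orientation: [-3.127, -0.285, 0.003]
contact_force: [1.7, -0.4, -3.1]
grip_width: 0.0131
gripper_force: 98.5
```

send_rows --deltas '[{"dx":-6,"dy":-35,"dz":0,"rx":0,"ry":0,"rz":2},{"dx":-11,"dy":-70,"dz":0,"rx":0,"ry":0,"rz":4},{"dx":-15,"dy":-95,"dz":0,"rx":0,"ry":0,"rz":4.5},{"dx":-17,"dy":-108,"dz":0,"rx":0,"ry":0,"rz":4.5},{"dx":-17,"dy":-108,"dz":0,"rx":0,"ry":0,"rz":4.5}]'

```text
clock: 20.03
tcp_pos: [0.5315, -0.3167, 0.1261]
orientation: [3.116, 0.393, -0.003]
contact_force: [-0.3, -0.9, -4.0]
grip_width: 0.0124
gripper_force: 98.4
```

send_rows --deltas '[{"dx":0,"dy":0,"dz":-15,"rx":0,"ry":0,"rz":0},{"dx":0,"dy":0,"dz":-30,"rx":0,"ry":0,"rz":0},{"dx":0,"dy":0,"dz":-40,"rx":0,"ry":0,"rz":0},{"dx":0,"dy":0,"dz":-45,"rx":0,"ry":0,"rz":0},{"dx":0,"dy":0,"dz":-45,"rx":0,"ry":0,"rz":0}]'

```text
clock: 20.45
tcp_pos: [0.5328, -0.3114, 0.0806]
orientation: [-3.113, -0.403, 0.004]
contact_force: [0.4, -0.7, -2.1]
grip_width: 0.0124
gripper_force: 98.4
```

```bash
python3 ob.py; python3 look.py w17
```

```text
20.45 [ 0.5328 -0.3114  0.0806] [ 0.4 -0.7 -2.1] [-0.02  0.02 -0.03] tau [-7.000e-02 -6.066e+01  7.500e-01 -2.277e+01  1.000e-02 -2.100e-01
 -2.000e-02] F1 -0.12
20.5 [ 0.5333 -0.3121  0.0816] [-3.114e+00 -4.030e-01  2.000e-03] [ 0.5 -0.6 -2.4] [ 0.   -0.03 -0.02]
cap [245. 168.] [ 574.1 -280.8] 30.0 245 0.0392
blade 1041 [ 0.5142 -0.301   0.022 ] [ 0.5793 -0.2841  0.04  ] [ 0.5457 -0.2907  0.0389]
```

View pics/w17.png

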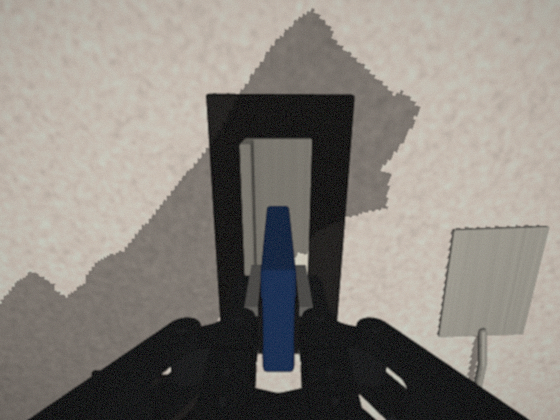

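The pusher hangs centred over its mat (mat (210..352, 95..), foot (240..312, 138..)), parallel to it and about 7 mm above.

send_rows --deltas '[{"dx":0,"dy":0,"dz":-2.5,"rx":0,"ry":0,"rz":0},{"dx":0,"dy":0,"dz":-5,"rx":0,"ry":0,"rz":0},{"dx":0,"dy":0,"dz":-7,"rx":0,"ry":0,"rz":0},{"dx":0,"dy":0,"dz":-8,"rx":0,"ry":0,"rz":0},{"dx":0,"dy":0,"dz":-8,"rx":0,"ry":0,"rz":0}]'

```text
clock: 20.92
tcp_pos: [0.5332, -0.3135, 0.0742]
orientation: [-3.116, -0.401, 0.0]
contact_force: [-0.7, -1.2, -3.3]
grip_width: 0.0128
gripper_force: 98.4
```

```bash
python3 ob.py
```

```text
20.9167 [ 0.5332 -0.3135  0.0742] [-0.7 -1.2 -3.3] [-0.04  0.01  0.03] tau [-5.000e-02 -6.121e+01  8.300e-01 -2.241e+01  1.000e-02 -4.000e-02
 -0.000e+00] F1 -0.08
```

Not touching yet, so I'll lower it a bit more.

send_rows --deltas '[{"dx":0,"dy":0,"dz":-0.5,"rx":0,"ry":0,"rz":0},{"dx":0,"dy":0,"dz":-1,"rx":0,"ry":0,"rz":0},{"dx":0,"dy":0,"dz":-1.5,"rx":0,"ry":0,"rz":0},{"dx":0,"dy":0,"dz":-1.5,"rx":0,"ry":0,"rz":0}]'

```text
clock: 21.25
tcp_pos: [0.5333, -0.3135, 0.0731]
orientation: [3.116, 0.4, 0.0]
contact_force: [-0.7, 0.3, -0.1]
grip_width: 0.0126
gripper_force: 99.1
```

```bash
python3 ob.py
```

```text
21.25 [ 0.5333 -0.3135  0.0731] [-0.7  0.3 -0.1] [0.08 0.19 0.05] tau [-8.000e-02 -5.950e+01  8.000e-01 -2.201e+01  2.000e-02 -3.000e-01
  0.000e+00] F1 -0.14
```

send_rows --deltas '[{"dx":0,"dy":0,"dz":0,"rx":0,"ry":0,"rz":0},{"dx":0,"dy":0,"dz":0,"rx":0,"ry":0,"rz":0},{"dx":0,"dy":0,"dz":0,"rx":0,"ry":0,"rz":0},{"dx":0,"dy":0,"dz":0,"rx":0,"ry":0,"rz":0},{"dx":0,"dy":0,"dz":0,"rx":0,"ry":0,"rz":0}]' --jaw 85

```text
clock: 21.67
tcp_pos: [0.5335, -0.3136, 0.073]
orientation: [3.116, 0.401, 0.001]
contact_force: [0.6, 0.4, 0.2]
grip_width: 0.0721
gripper_force: 0.0
```

send_rows --deltas '[{"dx":0,"dy":0,"dz":0,"rx":0,"ry":0,"rz":0},{"dx":0,"dy":0,"dz":0,"rx":0,"ry":0,"rz":0},{"dx":0,"dy":0,"dz":0,"rx":0,"ry":0,"rz":0},{"dx":0,"dy":0,"dz":5,"rx":0,"ry":0,"rz":0},{"dx":0,"dy":0,"dz":15,"rx":0,"ry":0,"rz":0}]'

```text
clock: 22.08
tcp_pos: [0.5324, -0.313, 0.0872]
orientation: [-3.115, -0.401, 0.003]
contact_force: [0.4, 0.4, 0.2]
grip_width: 0.0846
gripper_force: 0.0
```

send_rows --deltas '[{"dx":0,"dy":0,"dz":25,"rx":0,"ry":0,"rz":0},{"dx":0,"dy":0,"dz":55,"rx":0,"ry":0,"rz":0},{"dx":0,"dy":0,"dz":85,"rx":0,"ry":0,"rz":0},{"dx":0,"dy":0,"dz":100,"rx":0,"ry":0,"rz":0},{"dx":0,"dy":0,"dz":100,"rx":0,"ry":0,"rz":0}]'

```text
clock: 22.5
tcp_pos: [0.5357, -0.3148, 0.1934]
orientation: [3.111, 0.4, 0.011]
contact_force: [1.0, -0.2, 0.3]
grip_width: 0.0852
gripper_force: 0.0
```

```bash
python3 ob.py; python3 look.py w18; python3 caps.py; python3 - <<'E'
from h import *
import pickle
f=pickle.load(open("w18.pkl","rb"));pusher(f)
f=r.grab_frame("scene");pusher(f)
E
```

```text
22.5 [ 0.5357 -0.3148  0.1934] [ 1.  -0.2  0.3] [ 0.01 -0.03 -0.02] tau [-4.000e-02 -5.402e+01  5.700e-01 -2.490e+01 -2.000e-02  5.200e-01
  2.000e-02] F1 -0.07
22.55 [ 0.5346 -0.3142  0.191 ] [3.113 0.4   0.007] [ 0.1 -0.9  0.3] [ 0.02 -0.04  0.05]
blade 537 [ 0.5    -0.3077  0.0225] [ 0.5811 -0.2862  0.0339] [ 0.5376 -0.295   0.0315]
scene [385. 247.] [572.6 140.5] 152.1 618 [0.5804 0.1442 0.0442]
top [205. 166.] [629.6 139.8] 25.4 46 [0.6294 0.14   0.0429]
top [205. 175.] [598.4 140.6] 29.8 61 [0.5983 0.1408 0.0431]
top [198. 181.] [576.3 165.2] 25.6 47 [0.5772 0.1647 0.0433]
top [205. 188.] [555.2 140.2] 30.8 61 [0.5555 0.1396 0.0434]
top [204. 198.] [520.1 142.5] 33.2 76 [0.521  0.1423 0.0434]
handle 1111 mid [ 0.5362 -0.3123  0.0914] topmed [ 0.5341 -0.313   0.0936] rect [ 531.9 -313.6] [49.9 11.9] 14.1 zmax 0.0948
handle 133 mid [ 0.5426 -0.307   0.0819] topmed [ 0.5398 -0.3087  0.0934] rect [ 535.7 -310.2] [45.2 11.3] 14.2 zmax 0.0956
```

send_rows --deltas '[{"dx":0,"dy":0,"dz":0,"rx":0,"ry":0,"rz":0},{"dx":0,"dy":0,"dz":0,"rx":0,"ry":0,"rz":0},{"dx":0,"dy":0,"dz":0,"rx":0,"ry":0,"rz":0}]'

```text
clock: 22.95
tcp_pos: [0.5329, -0.3132, 0.1869]
orientation: [-3.115, -0.401, 0.002]
contact_force: [0.1, 0.3, 0.4]
grip_width: 0.0852
gripper_force: 0.0
```

```bash
python3 -c "
from bench import r
print(r.hand_in())"
```

```text
the job is handed in; nothing more can be done
None
```

The job is handed in at about 23 s with no verdict returned: by the cameras all five pots stand in the bay, they were pressed for over a second at an estimated 15 N (backstop moved about 1 mm), and the pusher is upright and released near the centre of its mat.

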